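# Put away a marking-out set-up

## Task

The marking-out is done: take the set-up on the granite surface plate apart piece by piece from the top and put each piece away in its own place. Lay the brass bush along the groove of the wooden V-rest, then the red V-block, groove up, in the red-lined tray, the drilled steel block flat in the blue-lined tray, and the black granite parallel flat in the green-lined tray. Set every piece down rather than dropping it, and leave the height gauge and the blue ink jar where they are.

Things in the scene. Friction and masses are not known exactly. Their poses are not given: they have to be found in the camera images.
- bush_c (a point): Brass bush, a cylinder 46 mm in diameter, 50 mm long, dark bore, 0.42 kg, level in the V-block's groove on top of the stack. Point: its centre; x along its axis. Its axis is 14.5 mm above the V-block's flat top (50 mm wide), so fingertips closing across it must stay under 14 mm below the axis. The stack stands on a grey granite plate 300 x 200 mm, its top 50 mm above the bench.
- vblock_c (a point): Red-painted V-block with a bright steel groove, 66 x 50 x 40 mm (x, y, z), 0.74 kg, under the bush and across the drilled block. A 90 degree groove 36 mm wide, 18 mm deep runs along x in its top. Its +y and -y sides have a clamp slot 5 mm deep, 8 to 16 mm above the underside, and are flat above it. Point: its middle, 20 mm above the underside; x along the groove, z up.
- block_c (a point): Bright steel block with rows of dark holes, 76 x 51 x 25.4 mm (x, y, z), 0.6 kg, lying flat on the granite parallel, under the V-block. Point: its centre, 12.7 mm above its underside; x along its length, z up.
- parallel_c (a point): Black granite parallel, a plain bar 100 x 60 x 30 mm (x, y, z), 0.52 kg, the lowest piece, flat on the surface plate. Point: its centre, 15 mm above its underside; x along its length, z up.
- v_rest_home (a point): V-rest of darker wood, home of the bush; fixed. Block 84 x 70 mm (x, y), 36 mm high, on a base 100 x 84 x 6 mm; a 90 degree groove 36 mm wide, 18 mm deep along x in its top. Point: where the bush's centre lies when it rests half-way along the groove, 50.5 mm above the bench and 14.5 mm above the flat top; x along the groove, z up. The bush's x lies along this x, either way round.
- red_tray_home (a point): Low open tray of light wood with red felt floor, home of the V-block; fixed. Recess 80 x 64 mm (x, y), felt 10 mm above the bench; rim 8 mm thick, 9 mm above the felt, its two long sides (along x) open for 46 mm at mid-length. Point: where the centre of the V-block lies when home, 30 mm above the bench; x along the tray, z up. The piece's x lies along this x, either way round.
- blue_tray_home (a point): Low open tray of light wood with blue felt floor, home of the drilled block; fixed. Recess 90 x 65 mm (x, y), felt 10 mm above the bench; rim 8 mm thick, 9 mm above the felt, its two long sides (along x) open for 52 mm at mid-length. Point: where the centre of the drilled block lies when home, 22.7 mm above the bench; x along the tray, z up. The piece's x lies along this x, either way round.
- green_tray_home (a point): Low open tray of light wood with green felt floor, home of the granite parallel; fixed. Recess 114 x 74 mm (x, y), felt 10 mm above the bench; rim 8 mm thick, 9 mm above the felt, its two long sides (along x) open for 60 mm at mid-length. Point: where the centre of the granite parallel lies when home, 25 mm above the bench; x along the tray, z up. The piece's x lies along this x, either way round.
- height_gauge: Height gauge, loose, 2.2 kg, on the far end of the surface plate: grey foot 75 x 50 x 35 mm (x, y, z), upright steel beam, 234 mm tall in all, black slider 40 mm wide with a scriber that reaches 63 mm out along its own -x, 55 to 68 mm above the plate. Origin: centre of the foot's underside. Leave it where it is.
- marking_jar: Small blue jar of marking-out ink with a black cap, 52 mm in diameter, 70 mm tall, 0.15 kg, loose, standing upright on the bench beside the surface plate. Origin: centre of its underside. Leave it where it is.

How it is judged:
By the outcome, as a careful person would: the job done as asked, in the order asked, and still so for the second after the job is handed in, with the robot touching nothing.
It also fails if it takes over 112 s, if anything falls off the work surface, if the arm or the gripper's body presses on something with over 40 N, if the wrist force passes 120 N, or if a joint passes its speed limit or range.

## Robot

A 6-joint arm with a two-finger parallel gripper is mounted at the origin on the work surface. World frame = base frame: x ahead of the robot, y to its left, z up, the work surface at z = 0. Lengths are in m, angles in degrees, forces in N, time in s.
With the tool pointing down it reaches from about 0.3 to 0.75 m from the base axis. Payload 8.5 kg.
Tool frame: the origin (TCP) lies between the finger pads; the fingertips stand 17 mm ahead of it and the grasp point (between the pads) lies 2 mm behind it; z points along the fingers, y is the direction in which the jaws open and shut (so a half turn about z gives the same grasp; the last joint's range is limited). The gripper opens to 85 mm and grips with 20 to 120 N. Pads are 22 mm wide; open, the fingers measure 114 mm over their backs; the gripper's body (76 mm by 85 mm) begins 54 mm behind the grasp point. The pads swing forward as they close: fully open they stand 13 mm farther back than shut.
Start: joints at [-86.133, 21.807, 74.336, -0, 83.858, -12.336], TCP at [0.153, -0.528, 0.22] pointing down, gripper open.
Joint ranges: [-178.18, 178.18], [-50.72, 133.34], [12.68, 142.11], [-81.47, 261.47], [9.98, 163.14], [-165.26, 165.26]. Speed limits (degrees/s): [136.94, 136.94, 180, 180, 180, 180].

## Interface

Orientations are given as a 3x3 rotation matrix whose columns are the frame's x, y, z axes.
In Python, from rig import readout, eyes, env gives the robot as it stands.
- The arm moves only by the tool arm_command, never from a script. Its argument "rows" is text: rows parted by semicolons, each of 7 numbers parted by spaces: the closure, from 0 (fully open) to 1 (shut), then the shift along the tool's x, y, z in mm, then the turn, a rotation vector about the tool's x, y, z in degrees. In form: grip dx dy dz rx ry rz; .... A call has 1 to 5 rows; each row shifts and turns the commanded pose from where the row before left it, along the tool's axes as they then stand; what a row does not reach is not made up. A row lasts 1/12 s, in which the tool goes at most 41.7 mm and 7.16 degrees, less where a joint would pass 70% of its speed; a pose out of reach is approached as far as the arm can. A call with a gripper value outside its range is refused whole. The fingers move at their own pace and stop on an object; "squeeze" is the grip in N (left out, the last holds). Time passes only in rows, so rows that do not move let the fingers close. It gives the time, the measured TCP pose, the force and the opening at its end, in the units of the state.
- readout.observe(): the state, without advancing time (a new reading comes with each control period).
- eyes.get_image(name): name is "side" or "top" or "wrist"; returns the picture (400x640x3 uint8, red, green, blue); there is no depth.
- eyes.camera_model(name): a dict with "mtx" (3x3 intrinsics, pixels), "view" (4x4, takes a point from world to camera coordinates). Camera axes: x right, y up, looking along -z (the intrinsics and any distortion apply to the point x, -y, -z); pixel columns grow to the right and rows downward; lengths in m; the calibration is good to about 2 mm. A picture is of the moment at which its call begins: read the wrist's pose just before it. camera_model takes no time and is no camera call; for the wrist camera it gives the pose at the moment of the call.
- env.close_job(): hands the job in, once; it reports no verdict.
The state is a dict: "time_s": time; "q": joint angles; "qvel": joint speeds; "joint_efforts": joint torques, N m; "position": TCP position; "tool_rot": TCP orientation; "ft_force": force on the tool from outside, world axes, zero at the start; "wrist_torque": the same for the moment, N m; "grip_width": finger opening in m.
Only numpy, scipy, OpenCV 4.12 (cv2) and the standard library are available. Lean on these libraries where they do the work, as an engineer would, in place of code of your own. Each camera call takes 0.05 s, during which the arm holds its last target. There are 200 camera calls.

## Working session

There is one attempt and no reset: what is moved stays moved. The work goes in short steps, Python scripts to look and compute and a tool call to move; the robot and the scene stay as the last step left them, time stands still between calls to the robot, and variables do not carry over. Pictures are saved under pics/ and viewed, about 12 in all and at most 16, crops included, and the job is handed in when it is done.

Besides the shell and the picture viewer there is one more tool, called after ">>>" by a JSON object that holds its "method" and its "body", one argument or row to a line. arm_command: Moves the arm, as the interface text tells. Its arguments: {"type":"object","properties":{"rows":{"type":"string"},"squeeze":{"type":"number"}},"required":["rows"]}

```bash
ls; mkdir -p pics; python3 - <<'E'
from rig import readout, eyes, env
import cv2, numpy as np
np.set_printoptions(precision=4,suppress=True)
s=readout.observe();print(s)
for n in ("side","top"):
    im=eyes.get_image(n);cv2.imwrite(f"pics/{n}0.png",im[:,:,::-1]);m=eyes.camera_model(n);print(n,m)
E
```

```text
pics
{'time_s': 0.0, 'q': array([-86.1332,  21.8401,  74.3835,   0.0002,  83.8581, -12.3388]), 'qvel': array([ 0.0016, -0.0098, -0.0077, -0.032 ,  0.0301,  0.0359]), 'joint_efforts': array([ -0.0041, -44.8466, -23.1274,  -0.0004,   0.0048,  -0.    ]), 'position': array([ 0.1534, -0.5278,  0.2189]), 'tool_rot': array([[ 0.9603,  0.2791, -0.0001],
       [ 0.2791, -0.9603,  0.0014],
       [ 0.0003, -0.0014, -1.    ]]), 'ft_force': array([-0.3301,  0.4111,  0.4662]), 'wrist_torque': array([-0.0257, -0.0018, -0.0074]), 'grip_width': 0.08547490026703233}
side {'mtx': array([[388.8874,   0.    , 324.2125],
       [  0.    , 388.8874, 204.3535],
       [  0.    ,   0.    ,   1.    ]]), 'view': array([[ 0.987 , -0.16  ,  0.0171, -0.5324],
       [ 0.0948,  0.6639,  0.7418, -0.1514],
       [-0.1301, -0.7305,  0.6704, -0.8696],
       [ 0.    ,  0.    ,  0.    ,  1.    ]])}
top {'mtx': array([[432.6868,   0.    , 323.3765],
       [  0.    , 432.6868, 195.388 ],
       [  0.    ,   0.    ,   1.    ]]), 'view': array([[ 0.0085, -0.9998, -0.0173,  0.0105],
       [ 0.9835,  0.0052,  0.1808, -0.5451],
       [-0.1807, -0.0186,  0.9834, -1.061 ],
       [ 0.    ,  0.    ,  0.    ,  1.    ]])}
```

View pics/side0.png

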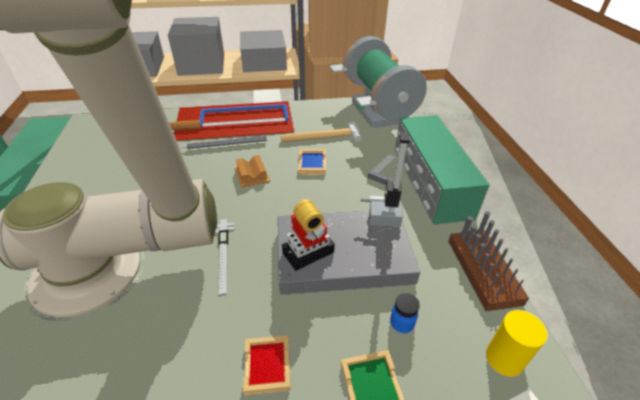

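View pics/top0.png

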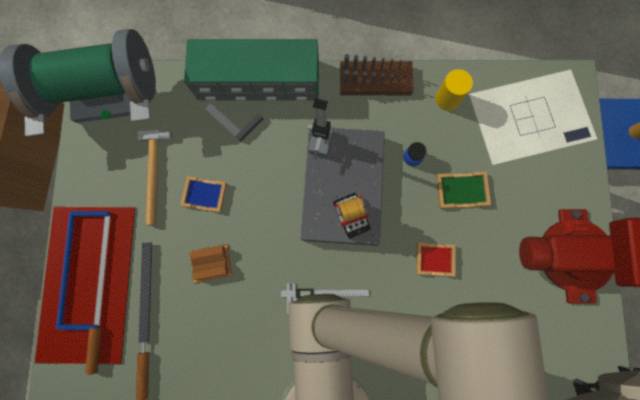

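```bash
cat > h.py <<'E'
from rig import readout, eyes, env
import cv2, numpy as np
from scipy.spatial.transform import Rotation as Ro
np.set_printoptions(precision=4,suppress=True)
def ray(m,uv,z):
    "pixels -> world points on plane z"
    V=np.array(m["view"]);R=V[:3,:3];c=-R.T@V[:3,3]
    p=np.c_[np.atleast_2d(uv).astype(float),np.ones(len(np.atleast_2d(uv)))]@np.linalg.inv(m["mtx"]).T
    d=(p*[1,-1,-1])@R
    return c+d*((z-c[2])/d[:,2])[:,None]
def proj(m,P):
    V=np.array(m["view"]);q=np.atleast_2d(P)@V[:3,:3].T+V[:3,3];q=q*[1,-1,-1]
    q=q@np.array(m["mtx"]).T;return q[:,:2]/q[:,2:]
def snap(n,save=None):
    m=eyes.camera_model(n);im=eyes.get_image(n)
    if save: cv2.imwrite(f"pics/{save}.png",im[:,:,::-1])
    return m,im
def mask(im,lo,hi,box=None):
    h=cv2.cvtColor(im,cv2.COLOR_RGB2HSV)
    k=cv2.inRange(h,np.array(lo),np.array(hi))
    if box:
        b=np.zeros_like(k);x0,y0,x1,y1=box;b[y0:y1,x0:x1]=255;k&=b
    return k
def big(k):
    c=cv2.findContours(k,cv2.RETR_EXTERNAL,cv2.CHAIN_APPROX_NONE)[0]
    return max(c,key=cv2.contourArea)[:,0,:]
def rect(m,k,z):
    "biggest blob cast on plane z: centre, size, long-axis angle"
    P=ray(m,big(k),z)[:,:2]
    (c,wh,a)=cv2.minAreaRect((P*1000).astype(np.float32))
    w,h=wh
    if w<h: w,h,a=h,w,a+90
    return np.array(c)/1000,(round(w,1),round(h,1)),(a+90)%180-90
def plan(target,xang=None):
    """tool shift (mm) in present tool axes to reach TCP target; xang: wanted world angle of tool y (jaw) mod 180"""
    s=readout.observe();R=s["tool_rot"];d=R.T@(np.array(target)-s["position"])*1000
    jaw=np.degrees(np.arctan2(R[1,1],R[0,1]))
    print("pos",s["position"],"jaw",round(jaw%180,2),"t",round(s["time_s"],2),"q6",s["q"][5].round(1))
    out="shift tool mm %s"%d.round(1)
    if xang is not None:
        e=(xang-jaw+90)%180-90
        out+="  rz(tool) %.2f"%(-e)
    print(out)
E
python3 - <<'E'
from h import *
m=eyes.camera_model("top");im=cv2.imread("pics/top0.png")[:,:,::-1].copy()
R1=lambda b:mask(im,(0,150,90),(6,255,255),b)
print("red tray",rect(m,R1((400,230,480,290)),.01))
print("blue tray",rect(m,mask(im,(108,150,60),(125,255,255),(170,160,240,230)),.01))
print("green tray",rect(m,mask(im,(45,130,40),(75,255,255),(420,160,500,220)),.01))
tr=lambda b:mask(im,(8,70,120),(22,255,255),b)
for n,b,z in(("red",(400,230,480,290),.019),("blue",(170,160,240,230),.019),("green",(420,160,500,220),.019)):
    print(n,"rim",rect(m,tr(b)|R1(b) if n=="red" else tr(b),z))
print("vrest",rect(m,mask(im,(5,100,60),(20,255,255),(180,235,240,290)),.03))
print("bush",rect(m,mask(im,(18,120,120),(30,255,255),(320,180,390,250)),.17))
print("vblock",rect(m,R1((320,180,390,250)),.145))
w=eyes.camera_model("wrist");V=w["view"];R=V[:3,:3];c=-R.T@V[:3,3];s=readout.observe()
print("cam in tool",s["tool_rot"].T@(c-s["position"]),"\n",s["tool_rot"].T@R.T,w["mtx"])
plan([.40,-.05,.3])
c=im[120:260,290:450];cv2.imwrite("pics/c1.png",cv2.resize(c,None,fx=5,fy=4.2,interpolation=cv2.INTER_CUBIC)[:,:,::-1])
E
```

```text
red tray (array([ 0.3872, -0.2755]), (74.7, 60.8), 87.46953582763672)
blue tray (array([0.5549, 0.3374]), (81.4, 59.2), 81.2265396118164)
green tray (array([ 0.5698, -0.3559]), (103.6, 69.1), -85.22913551330566)
red rim (array([ 0.3867, -0.2734]), (99.3, 81.5), 87.35131072998047)
blue rim (array([0.5542, 0.3357]), (108.5, 83.0), 81.0070571899414)
green rim (array([ 0.5693, -0.3519]), (135.8, 92.5), -86.48069953918457)
vrest (array([0.3715, 0.3023]), (99.6, 82.0), -78.9650297164917)
bush (array([ 0.4951, -0.0522]), (50.4, 37.9), -69.46736335754395)
vblock (array([ 0.4697, -0.0521]), (48.3, 7.3), -67.7824935913086)
cam in tool [ 0.0711  0.0001 -0.1533] 
 [[-0.0008  0.9608  0.2772]
 [ 1.      0.001  -0.0006]
 [-0.0009  0.2772 -0.9608]] [[328.8238   0.     316.6839]
 [  0.     328.8238 203.0594]
 [  0.       0.       1.    ]]
pos [ 0.1535 -0.5279  0.219 ] jaw 106.2 t 0.1 q6 -12.3
shift tool mm [ 370.1 -390.2  -80.4]
```

View pics/c1.png

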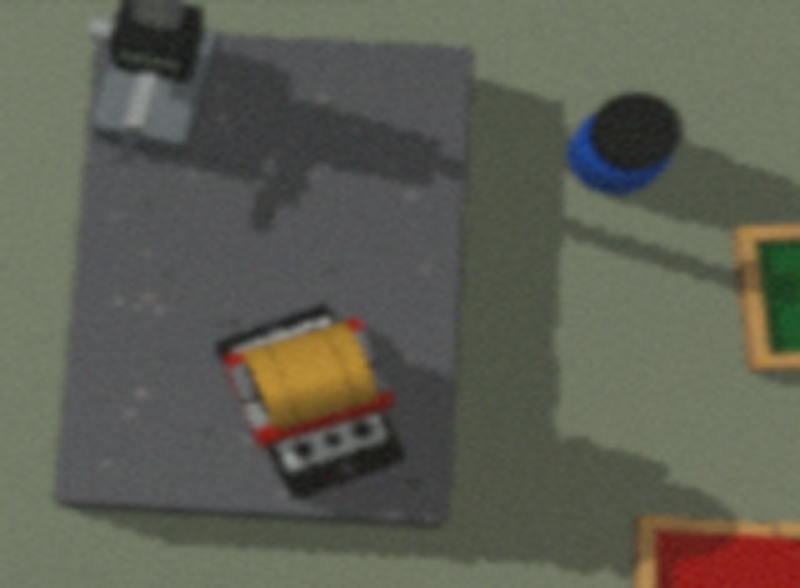

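Pictures 1–3: the stack is at about pixel (352, 213) in the top view, with the bush axis about −70° in the world. The blue tray is at (204, 194), the V-rest at (210, 263), the green tray at (464, 190), the red tray at (436, 260), the gauge at (320, 130) and the jar at (414, 153). Next I move the wrist camera over the stack.

>>> {"method": "arm_command", "body": {
  "rows": "0 30.4 -24.3 -4.7 0 0 0; 0 30.4 -24.3 -4.7 0 0 0; 0 30.4 -24.3 -4.7 0 0 0; 0 30.4 -24.3 -4.7 0 0 0; 0 30.4 -24.3 -4.7 0 0 0"
}}

```text
time_s: 0.52
position: [0.2661, -0.3673, 0.243]
tool_rot: [[0.96, 0.279, -0.0], [0.279, -0.96, 0.001], [0.0, -0.001, -1.0]]
ft_force: [1.1, -0.2, 0.5]
grip_width: 0.0854
```

>>> {"method": "arm_command", "body": {
  "rows": "0 30.4 -24.3 -4.7 0 0 0; 0 30.4 -24.3 -4.7 0 0 0; 0 30.4 -24.3 -4.7 0 0 0; 0 30.4 -24.3 -4.7 0 0 0; 0 30.4 -24.3 -4.7 0 0 0"
}}

```text
time_s: 0.93
position: [0.3782, -0.2081, 0.2667]
tool_rot: [[0.96, 0.279, -0.0], [0.279, -0.96, 0.0], [-0.0, -0.0, -1.0]]
ft_force: [-0.1, -0.4, 1.2]
grip_width: 0.0852
```

>>> {"method": "arm_command", "body": {
  "rows": "0 30.4 -24.3 -4.7 0 0 0; 0 30.4 -24.3 -4.7 0 0 0; 0 30.4 -24.3 -4.7 0 0 0; 0 30.4 -24.3 -4.7 0 0 0; 0 30.4 -24.3 -4.7 0 0 0"
}}

```text
time_s: 1.35
position: [0.4903, -0.0489, 0.2901]
tool_rot: [[0.96, 0.279, -0.0], [0.279, -0.96, 0.0], [-0.0, -0.0, -1.0]]
ft_force: [0.2, -1.8, 0.5]
grip_width: 0.0855
```

>>> {"method": "arm_command", "body": {
  "rows": "0 0 0 0 0 0 -6.7; 0 0 0 0 0 0 -6.7; 0 0 0 0 0 0 -6.7; 0 0 0 0 0 0 -6.7; 0 0 0 0 0 0 -6.7"
}}

```text
time_s: 1.77
position: [0.4895, -0.0507, 0.2897]
tool_rot: [[0.642, 0.767, -0.001], [0.767, -0.642, 0.0], [-0.0, -0.001, -1.0]]
ft_force: [0.1, -0.1, -0.3]
grip_width: 0.0856
```

>>> {"method": "arm_command", "body": {
  "rows": "0 0 0 0 0 0 -6.7; 0 0 0 0 0 0 -6.7; 0 0 0 0 0 0 -6.7; 0 0 0 0 0 0 -6.7; 0 0 0 0 0 0 -6.7"
}}

```text
time_s: 2.18
position: [0.4895, -0.0508, 0.2897]
tool_rot: [[0.113, 0.994, -0.001], [0.994, -0.113, 0.0], [0.0, -0.001, -1.0]]
ft_force: [-0.3, 0.5, -0.4]
grip_width: 0.0856
```

>>> {"method": "arm_command", "body": {
  "rows": "0 0 0 0 0 0 -6.7; 0 0 0 0 0 0 -6.7; 0 0 0 0 0 0 -6.7; 0 0 0 0 0 0 -6.7; 0 0 0 0 0 0 0"
}}

```text
time_s: 2.6
position: [0.4895, -0.0508, 0.2897]
tool_rot: [[-0.346, 0.938, -0.001], [0.938, 0.346, 0.0], [0.001, -0.001, -1.0]]
ft_force: [-0.5, -1.6, 0.1]
grip_width: 0.0858
```

```bash
python3 - <<'E'
from h import *
plan([.49,-.05,.29],20)
m,im=snap("wrist","w1")
np.savez("w1.npz",mtx=m["mtx"],view=m["view"])
print("bush",rect(m,mask(im,(18,120,60),(32,255,255)),.165))
k=mask(im,(0,150,60),(6,255,255));print("red",rect(m,k,.1454))
print(readout.observe()["q"])
E
```

```text
pos [ 0.4895 -0.0508  0.2897] jaw 20.24 t 2.6 q6 -40.0
shift tool mm [ 0.6  0.7 -0.3]  rz(tool) 0.24
bush (array([ 0.495 , -0.0558]), (58.0, 43.7), -70.85417556762695)
red (array([ 0.4835, -0.0272]), (50.4, 17.1), 24.489545822143555)
[-19.7399  13.4203  75.0302   0.0028  91.5889 -39.6207]
```

View pics/w1.png

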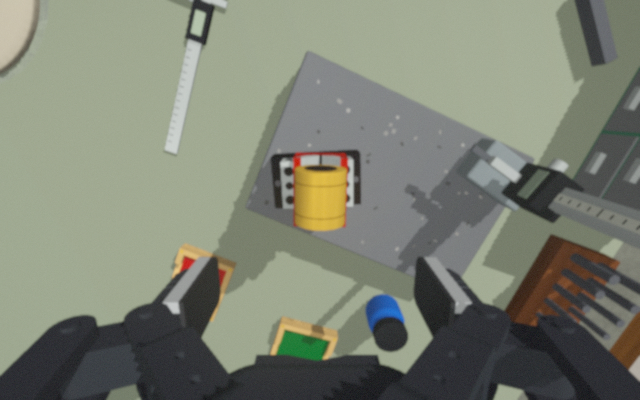

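Picture 4 (wrist view): the bush is at columns 293–347 and rows 168–229, with its axis vertical in the image. The drilled block and the parallel lie crosswise under it.

```bash
python3 - <<'E'
from h import *
m=dict(np.load("w1.npz"));im=cv2.imread("pics/w1.png")[:,:,::-1].copy()
k=mask(im,(18,110,50),(32,255,255),(260,140,380,250))
rows=np.arange(180,218);L=[];Rr=[]
for r in rows:
    c=np.where(k[r])[0];L.append(c.min()-.5);Rr.append(c.max()+.5)
mid=(np.array(L)+np.array(Rr))/2
f=np.polyfit(rows,mid,1);print("mid fit",f,"widths",Rr[0]-L[0],Rr[-1]-L[-1])
A=ray(m,np.c_[np.polyval(f,[175,225]),[175,225]],.1599);d=(A[1]-A[0])[:2];print("axis",A,np.degrees(np.arctan2(d[1],d[0])))
d/=np.linalg.norm(d)
col=int(mid.mean());v=np.where(k[:,col])[0];print("rows",v.min(),v.max())
far=ray(m,[[col,v.max()+.5]],.1829)[0];print("far",far,"centre",far[:2]-d*.025)
# line distance: centre on axis
n=np.array([-d[1],d[0]]);c=far[:2]-d*.025;c=c-n*((c-A[0][:2])@n);print("bush c",c)
print(im[150:232:2,col])
plan([c[0],c[1],.2599],np.degrees(np.arctan2(d[1],d[0]))+90)
E
```

```text
mid fit [ -0.0337 326.6108] widths 51.0 49.0
axis [[ 0.4885 -0.0363  0.1599]
 [ 0.5033 -0.0804  0.1599]] -71.51293799905564
rows 165 230
far [ 0.5019 -0.0772  0.1829] centre [ 0.494  -0.0535]
bush c [ 0.4943 -0.0534]
[[120 120 122]
 [113  64  63]
 [136  65  61]
 [131 127 121]
 [127 129 126]
 [122 123 121]
 [114 117 113]
 [123 111  94]
 [ 75  60  37]
 [ 44  41  37]
 [104  83  48]
 [183 149  59]
 [218 184  67]
 [221 188  75]
 [221 186  74]
 [220 185  68]
 [221 185  72]
 [216 181  67]
 [199 164  59]
 [215 180  66]
 [218 183  67]
 [218 183  64]
 [219 182  69]
 [218 183  67]
 [218 184  71]
 [218 184  68]
 [218 184  70]
 [218 183  70]
 [218 184  74]
 [217 183  70]
 [217 181  69]
 [217 183  71]
 [216 182  68]
 [216 181  72]
 [200 165  60]
 [205 171  65]
 [217 181  69]
 [218 183  75]
 [216 181  67]
 [213 179  67]
 [188 163 100]]
pos [ 0.4895 -0.0508  0.2898] jaw 19.88 t 2.65 q6 -39.6
shift tool mm [-4.1  3.6 29.9]  rz(tool) 1.39
```

>>> {"method": "arm_command", "body": {
  "rows": "0 -4.1 3.6 30 0 0 1.4; 0 0 0 35 0 0 0; 0 0 0 30 0 0 0; 0 0 0 20 0 0 0; 0 0 0 9.8 0 0 0"
}}

```text
time_s: 3.07
position: [0.4931, -0.0531, 0.1623]
tool_rot: [[-0.315, 0.949, -0.005], [0.949, 0.315, 0.002], [0.003, -0.004, -1.0]]
ft_force: [-0.5, -0.1, 0.4]
grip_width: 0.0852
```

>>> {"method": "arm_command", "body": {
  "rows": "0 0 0 0 0 0 0; 0.4 0 0 0 0 0 0; 0.5 0 0 0 0 0 0; 0.6 0 0 0 0 0 0; 0.8 0 0 0 0 0 0",
  "squeeze": 45
}}

```text
time_s: 3.48
position: [0.4947, -0.0536, 0.166]
tool_rot: [[-0.318, 0.948, 0.001], [0.948, 0.318, -0.0], [-0.001, 0.001, -1.0]]
ft_force: [-0.4, 0.3, 0.1]
grip_width: 0.0387
```

>>> {"method": "arm_command", "body": {
  "rows": "1 0 0 0 0 0 0; 1 0 0 0 0 0 0; 1 0 0 0 0 0 0; 1 0 0 0 0 0 0"
}}

```text
time_s: 3.82
position: [0.4969, -0.0546, 0.1706]
tool_rot: [[-0.319, 0.948, 0.011], [0.948, 0.319, -0.004], [-0.008, 0.009, -1.0]]
ft_force: [-5.2, 0.2, 38.0]
grip_width: 0.0003
```

```bash
python3 - <<'E'
from h import *
m,im=snap("wrist");m2,i2=snap("side");m3,i3=snap("top")
a=cv2.resize(im[100:400,120:520],(560,420));b=cv2.resize(i2[160:300,240:440],(560,392))[:, :]
print(readout.observe())
b=cv2.resize(i2[150:300,250:400],(400,400));c=cv2.resize(im[100:400,170:470],(400,400))
cv2.imwrite("pics/w2.png",np.hstack([c,b])[:,:,::-1])
E
```

```text
{'time_s': 3.9667, 'q': array([-19.8439,  19.0563,  87.3436,  -0.0414,  72.9434, -38.4267]), 'qvel': array([ 0.004 , -0.0068,  0.0116, -0.03  ,  0.0315,  0.0475]), 'joint_efforts': array([  0.1708, -21.9858, -12.1917,   0.4454,  -1.4191,  -0.002 ]), 'position': array([ 0.4969, -0.0546,  0.1706]), 'tool_rot': array([[-0.3188,  0.9478,  0.0105],
       [ 0.9478,  0.3189, -0.0045],
       [-0.0077,  0.0085, -0.9999]]), 'ft_force': array([-5.984 ,  0.4041, 36.4286]), 'wrist_torque': array([ 0.0343,  0.9968, -0.0007]), 'grip_width': -5.1589817982460544e-05}
```

View pics/w2.png

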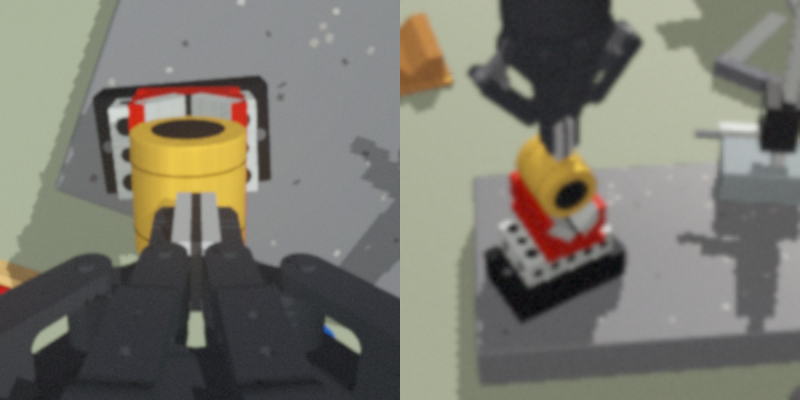

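Picture 5: the fingers closed on top of the bush, which is still in its groove. The fingertips stood about 12 mm behind the reported TCP instead of 17 mm ahead. Both the contact height (top at .183) and the pad position in the image support this. I'll lift, open, re-measure and grasp about 30 mm lower.

>>> {"method": "arm_command", "body": {
  "rows": "1 0 0 -20 0 0 0; 0.5 0 0 -20 0 0 0; 0 0 0 -20 0 0 0; 0 0 0 -20 0 0 0; 0 0 0 -15 0 0 0"
}}

```text
time_s: 4.38
position: [0.4946, -0.0535, 0.2623]
tool_rot: [[-0.319, 0.948, 0.002], [0.948, 0.319, -0.001], [-0.001, 0.002, -1.0]]
ft_force: [0.4, 0.5, -0.5]
grip_width: 0.0479
```

>>> {"method": "arm_command", "body": {
  "rows": "0 0 0 0 0 0 0; 0 0 0 0 0 0 0; 0 0 0 0 0 0 0"
}}

```text
time_s: 4.63
position: [0.4941, -0.0534, 0.2593]
tool_rot: [[-0.319, 0.948, -0.001], [0.948, 0.319, 0.001], [0.001, -0.001, -1.0]]
ft_force: [-0.4, 0.4, 0.0]
grip_width: 0.0834
```

```bash
cat >> h.py <<'E'
def bush(m,im,za,box=None):
    "bush axis and centre from wrist view at axis height za (tool jaw across the bush)"
    k=mask(im,(18,110,50),(32,255,255),box)
    c0=big(k);x0,y0,w,h=cv2.boundingRect(c0);q=np.zeros_like(k);cv2.drawContours(q,[c0[:,None]],-1,255,-1)
    rows=np.arange(y0+int(.3*h),y0+int(.8*h));e=[np.where(q[r])[0] for r in rows]
    mid=np.array([(a.min()+a.max())/2 for a in e]);f=np.polyfit(rows,mid,1)
    A=ray(m,np.c_[np.polyval(f,rows[[0,-1]]),rows[[0,-1]]],za)[:,:2];d=A[1]-A[0];d/=np.linalg.norm(d)
    col=int(mid.mean());v=np.where(q[:,col])[0].max()
    far=ray(m,[[col,v+.5]],za+.023)[0,:2];c=far-d*.025;n=np.array([-d[1],d[0]]);c=c-n*((c-A[0])@n)
    print("bush",c,"axis",np.degrees(np.arctan2(d[1],d[0])),"w",len(e[0]),len(e[-1]),"box",x0,y0,w,h);return c,np.degrees(np.arctan2(d[1],d[0]))
E
python3 - <<'E'
from h import *
m,im=snap("wrist","w3")
c,a=bush(m,im,.1599,(200,50,440,330));print(readout.observe()["grip_width"])
plan([c[0],c[1],.134],a+90)
E
```

```text
bush [ 0.4941 -0.053 ] axis -71.10282476648044 w 57 54 box 288 165 57 75
0.08523573086109024
pos [ 0.494  -0.0534  0.2591] jaw 18.59 t 4.68 q6 -38.4
shift tool mm [  0.2   0.4 125.1]  rz(tool) -0.30
```

>>> {"method": "arm_command", "body": {
  "rows": "0 0.2 0.4 40 0 0 -0.3; 0 0 0 35 0 0 0; 0 0 0 25 0 0 0; 0 0 0 15 0 0 0; 0 0 0 10 0 0 0"
}}

```text
time_s: 5.1
position: [0.4934, -0.0527, 0.1323]
tool_rot: [[-0.324, 0.946, -0.005], [0.946, 0.324, 0.002], [0.003, -0.004, -1.0]]
ft_force: [-0.0, 0.5, 1.4]
grip_width: 0.0851
```

>>> {"method": "arm_command", "body": {
  "rows": "0.2 0 0 0 0 0 0; 0.3 0 0 0 0 0 0; 0.4 0 0 0 0 0 0; 0.4 0 0 0 0 0 0",
  "squeeze": 45
}}

```text
time_s: 5.43
position: [0.4951, -0.0533, 0.1359]
tool_rot: [[-0.324, 0.946, 0.001], [0.946, 0.324, -0.0], [-0.001, 0.001, -1.0]]
ft_force: [0.0, -0.3, -0.4]
grip_width: 0.0513
```

>>> {"method": "arm_command", "body": {
  "rows": "0.45 0 0 0 0 0 0; 0.5 0 0 0 0 0 0; 0.5 0 0 0 0 0 0; 0.5 0 0 0 0 0 0"
}}

```text
time_s: 5.77
position: [0.4941, -0.0535, 0.136]
tool_rot: [[-0.324, 0.946, -0.001], [0.946, 0.324, -0.001], [-0.001, -0.001, -1.0]]
ft_force: [-5.5, -2.7, 5.1]
grip_width: 0.0445
```

```bash
python3 - <<'E'
from h import *
m,im=snap("wrist");m2,i2=snap("side");print(readout.observe()["grip_width"],readout.observe()["ft_force"])
b=cv2.resize(i2[180:280,260:360],(400,400));c=cv2.resize(im[110:360,195:445],(400,400))
cv2.imwrite("pics/w4.png",np.hstack([c,b])[:,:,::-1])
E
```

```text
0.044897115238714175 [-6.2855 -1.4037  5.8407]
```

View pics/w4.png

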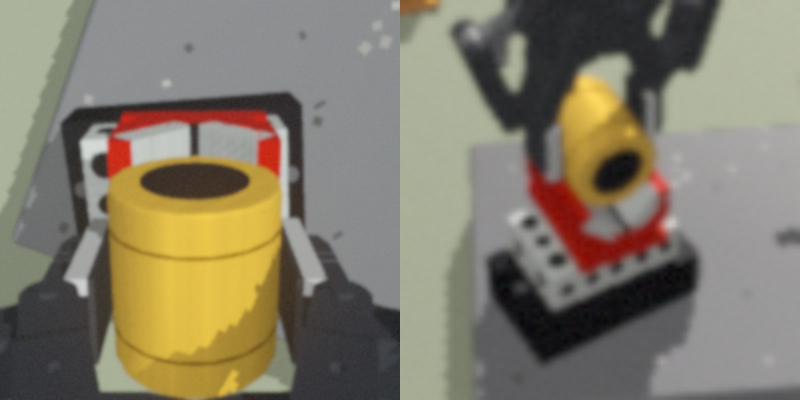

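Picture 6: a pad lies on each side of the bush at about axis height, and the bush sits straight between them. I'll tighten and lift gently.

>>> {"method": "arm_command", "body": {
  "rows": "0.55 0 0 0 0 0 0; 0.6 0 0 0 0 0 0; 0.7 0 0 0 0 0 0; 0.7 0 0 -3 0 0 0; 0.7 0 0 -3 0 0 0"
}}

```text
time_s: 6.28
position: [0.4945, -0.053, 0.1412]
tool_rot: [[-0.324, 0.946, -0.0], [0.946, 0.324, 0.0], [0.001, -0.0, -1.0]]
ft_force: [-0.3, 0.0, -5.2]
grip_width: 0.0444
```

>>> {"method": "arm_command", "body": {
  "rows": "0.7 0 0 0 0 0 0; 0.7 0 0 0 0 0 0"
}}

```text
time_s: 6.45
position: [0.4948, -0.0531, 0.1412]
tool_rot: [[-0.324, 0.946, 0.0], [0.946, 0.324, 0.0], [0.0, 0.0, -1.0]]
ft_force: [-0.3, -1.1, -5.6]
grip_width: 0.0443
```

>>> {"method": "arm_command", "body": {
  "rows": "0.7 0 0 -15 0 0 0; 0.7 0 0 -25 0 0 0; 0.7 0 0 -22 0 0 0; 0.7 25 0 0 0 0 0; 0.7 35 -2 0 0 0 0"
}}

```text
time_s: 6.87
position: [0.4746, 0.0019, 0.204]
tool_rot: [[-0.321, 0.947, 0.003], [0.947, 0.321, -0.001], [-0.002, 0.003, -1.0]]
ft_force: [0.5, 1.2, -4.9]
grip_width: 0.0446
```

>>> {"method": "arm_command", "body": {
  "rows": "0.7 35 -2 0 0 0 0; 0.7 35 -2 0 0 0 0; 0.7 35 -2 0 0 0 0; 0.7 35 -2 0 0 0 0; 0.7 35 -1 0 0 0 0"
}}

```text
time_s: 7.28
position: [0.4071, 0.167, 0.2031]
tool_rot: [[-0.324, 0.946, -0.0], [0.946, 0.324, 0.0], [0.0, -0.0, -1.0]]
ft_force: [0.5, 0.7, -4.9]
grip_width: 0.0449
```

>>> {"method": "arm_command", "body": {
  "rows": "0.7 35 0 0 0 0 0; 0.7 25 0 0 0 0 0; 0.7 12 0 0 0 0 4; 0.7 0 0 0 0 0 4; 0.7 0 0 0 0 0 0"
}}

```text
time_s: 7.7
position: [0.3843, 0.2344, 0.203]
tool_rot: [[-0.189, 0.982, -0.0], [0.982, 0.189, -0.0], [0.0, -0.0, -1.0]]
ft_force: [-0.2, 0.3, -5.0]
grip_width: 0.0441
```

```bash
python3 - <<'E'
from h import *
plan([.385,.234,.2],11)
m,im=snap("wrist","w5");np.savez("w5.npz",mtx=m["mtx"],view=m["view"])
k=mask(im,(5,100,40),(20,255,255),(100,0,540,250));print("all",rect(m,k,.006))
print(readout.observe()["grip_width"])
E
```

```text
pos [0.3843 0.2344 0.203 ] jaw 10.87 t 7.7 q6 5.4
shift tool mm [-0.5  0.6  3. ]  rz(tool) -0.13
all (array([0.3731, 0.3063]), (99.0, 83.6), -78.99337196350098)
0.04454216453275251
```

View pics/w5.png

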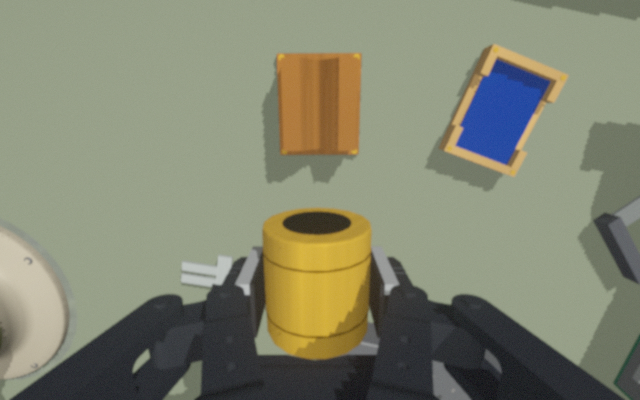

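Picture 7: the V-rest base corners are at about (279, 55), (360, 53), (358, 153) and (283, 153), and its groove runs vertically near column 320. The blue tray's corners are at about (492, 45) and (566, 76). The bush is held straight.

```bash
python3 - <<'E'
from h import *
m=dict(np.load("w5.npz"));im=cv2.imread("pics/w5.png")[:,:,::-1].copy()
c,a=bush(m,im,.227,(240,195,400,365))
s=readout.observe();o=s["tool_rot"].T@(np.r_[c,.227]-s["position"]);print("bush in tool",o*1000)
t=np.array([.3731,.3063]);off=c-s["position"][:2]
plan([*(t-off),.0266+.02],101-90)
tr=mask(im,(8,70,100),(22,255,255),(430,30,600,190));print("blue rim z.019",rect(m,tr,.019))
print("blue felt",rect(m,mask(im,(108,150,60),(125,255,255),(430,30,600,190)),.01))
# groove bottom line
g=cv2.cvtColor(im,cv2.COLOR_RGB2GRAY)[60:150,270:370].mean(0);print(g.round(0).astype(int))
E
```

```text
bush [0.385  0.2356] axis -79.02687669194921 w 109 99 box 262 208 112 152
bush in tool [  1.5721   0.6423 -23.9844]
pos [0.3846 0.2339 0.203 ] jaw 11.03 t 7.75 q6 5.2
shift tool mm [ 71.7   1.9 156.4]  rz(tool) 0.03
blue rim z.019 (array([0.5518, 0.3334]), (107.0, 87.8), 81.01825714111328)
blue felt (array([0.5549, 0.3337]), (86.4, 62.9), 81.17178344726562)
[128 127 126 123 120 117 116 115 113 111 111 116 124 130 133 133 133 133
 133 133 133 133 133 133 133 133 133 133 133 131 128 125 122 121 120 119
 121 122 123 123 122 122 124 125 128 128 126 123 119 112 106 102 101 100
 100 101 103 103 102 102 102 104 106 107 106 104 103 106 116 127 132 133
 133 133 134 133 133 133 134 133 134 134 133 134 134 133 132 132 135 140
 147 152 155 156 156 156 156 156 156 156]
```

>>> {"method": "arm_command", "body": {
  "rows": "0.7 35 1 0 0 0 0; 0.7 36.7 0.9 10 0 0 0; 0.7 0 0 30 0 0 0; 0.7 0 0 36 0 0 0; 0.7 0 0 36 0 0 0"
}}

```text
time_s: 8.17
position: [0.3735, 0.3047, 0.0902]
tool_rot: [[-0.192, 0.981, 0.002], [0.981, 0.192, 0.001], [0.0, 0.002, -1.0]]
ft_force: [1.8, 0.5, -4.6]
grip_width: 0.0445
```

>>> {"method": "arm_command", "body": {
  "rows": "0.7 0 0 25 0 0 0; 0.7 0 0 14 0 0 0; 0.7 0 0 6 0 0 0; 0.7 0 0 4 0 0 0; 0.7 0 0 0 0 0 0"
}}

```text
time_s: 8.58
position: [0.3736, 0.3043, 0.0423]
tool_rot: [[-0.189, 0.982, 0.0], [0.982, 0.189, 0.0], [0.0, 0.0, -1.0]]
ft_force: [0.5, 0.4, -4.6]
grip_width: 0.0445
```

```bash
python3 - <<'E'
from h import *
m,im=snap("wrist","w6");c,a=bush(m,im,.068,(240,195,400,365))
plan([.3731,.3063,.0266],11);print(readout.observe()["ft_force"])
E
```

```text
bush [0.3739 0.3075] axis -79.22054977738111 w 108 99 box 261 206 113 154
pos [0.3738 0.3045 0.0428] jaw 10.92 t 8.63 q6 14.1
shift tool mm [ 1.9 -0.4 16.2]  rz(tool) -0.08
[ 0.1691  1.0307 -5.5398]
```

>>> {"method": "arm_command", "body": {
  "rows": "0.7 -0.8 -0.8 6 0 0 0; 0.7 0 0 4 0 0 0; 0.7 0 0 3 0 0 0; 0.7 0 0 1.5 0 0 0; 0.7 0 0 0 0 0 0"
}}

```text
time_s: 9.05
position: [0.3726, 0.3035, 0.0276]
tool_rot: [[-0.189, 0.982, -0.0], [0.982, 0.189, -0.0], [-0.0, -0.0, -1.0]]
ft_force: [0.9, 0.1, -4.4]
grip_width: 0.0442
```

>>> {"method": "arm_command", "body": {
  "rows": "0.7 0 0 0.8 0 0 0; 0.7 0 0 0.7 0 0 0; 0.7 0 0 0 0 0 0; 0.7 0 0 0 0 0 0"
}}

```text
time_s: 9.38
position: [0.3732, 0.3038, 0.0266]
tool_rot: [[-0.189, 0.982, 0.002], [0.982, 0.189, 0.001], [0.0, 0.002, -1.0]]
ft_force: [2.1, -0.1, -0.3]
grip_width: 0.0441
```

>>> {"method": "arm_command", "body": {
  "rows": "0.7 0 0 0.5 0 0 0; 0.7 0 0 0 0 0 0; 0.45 0 0 0 0 0 0; 0.4 0 0 0 0 0 0; 0.3 0 0 0 0 0 0"
}}

```text
time_s: 9.8
position: [0.3723, 0.3035, 0.0257]
tool_rot: [[-0.189, 0.982, -0.0], [0.982, 0.189, -0.0], [-0.0, -0.0, -1.0]]
ft_force: [-0.3, -0.8, 0.1]
grip_width: 0.0595
```

>>> {"method": "arm_command", "body": {
  "rows": "0.1 0 0 0 0 0 0; 0 0 0 0 0 0 0; 0 0 0 0 0 0 0; 0 0 0 -20 0 0 0; 0 0 0 -30 0 0 0"
}}

```text
time_s: 10.22
position: [0.3712, 0.3028, 0.0744]
tool_rot: [[-0.189, 0.982, -0.005], [0.982, 0.189, -0.002], [-0.001, -0.006, -1.0]]
ft_force: [-0.5, 0.6, 0.4]
grip_width: 0.0853
```

>>> {"method": "arm_command", "body": {
  "rows": "0 0 0 -40 0 0 0; 0 0 0 -40 0 0 0; 0 0 0 -40 0 0 0; 0 0 0 -40 0 0 0; 0 0 0 -10 0 0 0"
}}

```text
time_s: 10.63
position: [0.3739, 0.3043, 0.2518]
tool_rot: [[-0.189, 0.982, 0.009], [0.982, 0.189, 0.004], [0.002, 0.01, -1.0]]
ft_force: [0.1, 0.2, -0.6]
grip_width: 0.0851
```

```bash
python3 - <<'E'
from h import *
m,im=snap("wrist","w7");c,a=bush(m,im,.0505,(200,100,440,320))
plan([.489,-.04,.26],18.5)
E
```

```text
bush [0.3741 0.3026] axis -78.44539155282567 w 43 42 box 293 151 44 55
pos [0.3739 0.3042 0.2509] jaw 10.91 t 10.68 q6 14.1
shift tool mm [-359.8   48.    -9.5]  rz(tool) -7.59
```

>>> {"method": "arm_command", "body": {
  "rows": "0 -20 2 -3 0 0 0; 0 -36 5 -3 0 0 0; 0 -38 5 -3 0 0 0; 0 -38 5 0 0 0 0; 0 -38 5 0 0 0 0"
}}

```text
time_s: 11.1
position: [0.4261, 0.1392, 0.2539]
tool_rot: [[-0.19, 0.982, -0.001], [0.982, 0.19, -0.0], [0.0, -0.001, -1.0]]
ft_force: [1.8, 1.1, 0.3]
grip_width: 0.0853
```

>>> {"method": "arm_command", "body": {
  "rows": "0 -38 5 0 0 0 0; 0 -38 5 0 0 0 0; 0 -38 5 0 0 0 0; 0 -38 5 0 0 0 -3.8; 0 -37 4 0 0 0 -3.8"
}}

```text
time_s: 11.52
position: [0.4877, -0.0415, 0.2537]
tool_rot: [[-0.32, 0.948, -0.002], [0.948, 0.32, 0.001], [0.001, -0.001, -1.0]]
ft_force: [0.9, 1.1, 0.7]
grip_width: 0.0853
```

>>> {"method": "arm_command", "body": {
  "rows": "0 0 0 0 0 0 0; 0 0 0 0 0 0 0"
}}

```text
time_s: 11.68
position: [0.4879, -0.0408, 0.2533]
tool_rot: [[-0.314, 0.949, -0.002], [0.949, 0.314, 0.001], [0.002, -0.002, -1.0]]
ft_force: [0.2, 0.7, 0.8]
grip_width: 0.0852
```

```bash
python3 - <<'E'
from h import *
plan([.494,-.053,.26],18.5)
m,im=snap("wrist","w8");np.savez("w8.npz",mtx=m["mtx"],view=m["view"])
c=im[80:300,200:440];cv2.imwrite("pics/w8c.png",cv2.resize(c,None,fx=2.6,fy=2.6)[:,:,::-1])
E
```

```text
pos [ 0.4879 -0.0408  0.2533] jaw 18.32 t 11.68 q6 -37.0
shift tool mm [-13.4   2.   -6.8]  rz(tool) -0.18
```

View pics/w8c.png

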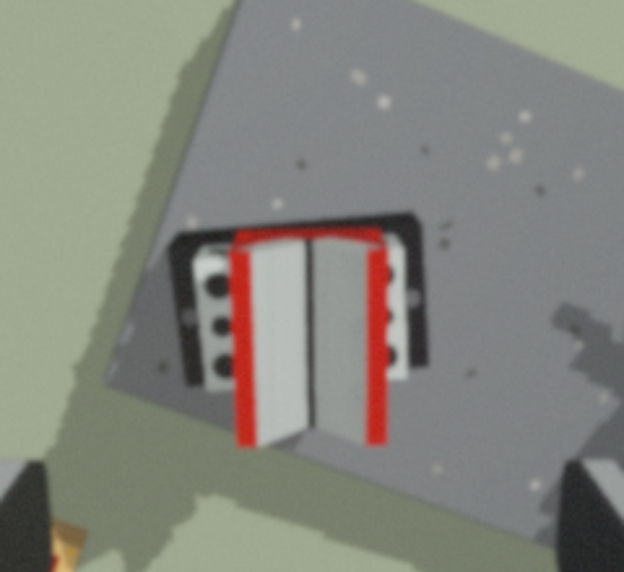

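```bash
cat >> h.py <<'E'
def quad(m,pts,z,off=(0,0),f=1.):
    "four corners in order -> centre, edge lengths mm, edge angles"
    P=ray(m,np.array(off)+np.array(pts)/f,z)[:,:2];E=np.roll(P,-1,0)-P
    print("centre",P.mean(0),"len",(np.linalg.norm(E,axis=1)*1000).round(1),"ang",np.degrees(np.arctan2(E[:,1],E[:,0])).round(1));return P.mean(0)
E
python3 - <<'E'
from h import *
m=dict(np.load("w8.npz"))
c=quad(m,[(230,250),(387,248),(386,443),(237,446)],.1454,(200,80),2.6)
print("block");quad(m,[(194,250),(405,236),(408,378),(207,391)],.1054,(200,80),2.6)
print("par");quad(m,[(170,240),(418,214),(428,366),(188,386)],.08,(200,80),2.6)
im=cv2.imread("pics/w8.png")[:,:,::-1].copy();k=mask(im,(0,140,60),(8,255,255),(280,165,360,255))
for cols in ((280,310),(330,360)):
    rows=range(182,246);o=np.polyfit(rows,[np.where(k[r,cols[0]:cols[1]])[0].mean()+cols[0] for r in rows],1)
    P=ray(m,[[np.polyval(o,r),r] for r in (182,246)],.1454);d=P[1]-P[0];print("strip",P[:,:2],np.degrees(np.arctan2(d[1],d[0])))
plan([*c,.2],18.5)
E
```

```text
centre [ 0.4951 -0.0545] len [48.8 65.7 49.5 66.2] ang [  19.   -70.5 -160.4  108.9]
block
centre [ 0.4929 -0.0549] len [75.6 53.8 75.5 53.9] ang [  22.1  -68.7 -157.7  111.4]
par
centre [ 0.4925 -0.0573] len [96.2 62.  97.6 60.3] ang [  24.3  -65.9 -156.6  112.8]
strip [[ 0.4649 -0.0351]
 [ 0.4835 -0.0881]] -70.60760370234645
strip [[ 0.5063 -0.0214]
 [ 0.5245 -0.0746]] -71.13432372897259
pos [ 0.4876 -0.0396  0.2536] jaw 18.4 t 11.73 q6 -37.0
shift tool mm [-16.5   2.5  53.6]  rz(tool) -0.10
```

Picture 8: the V-block's top corners are clear and measure 49×66 mm, which matches. The groove is at −71°. The drilled block is at 22° and the parallel at 24°. Next I grasp the V-block.

>>> {"method": "arm_command", "body": {
  "rows": "0 -16.5 2.5 10 0 0 -0.7; 0 0 0 35 0 0 0; 0 0 0 40 0 0 0; 0 0 0 30 0 0 0; 0 0 0 18 0 0 0"
}}

```text
time_s: 12.15
position: [0.4935, -0.0523, 0.1185]
tool_rot: [[-0.33, 0.944, -0.005], [0.944, 0.33, 0.002], [0.003, -0.004, -1.0]]
ft_force: [-1.0, -0.4, 0.2]
grip_width: 0.0858
```

>>> {"method": "arm_command", "body": {
  "rows": "0 0 0 9 0 0 0; 0.2 0 0 3.6 0 0 0; 0.3 0 0 0 0 0 0; 0.35 0 0 0 0 0 0; 0.35 0 0 0 0 0 0",
  "squeeze": 60
}}

```text
time_s: 12.57
position: [0.4962, -0.0543, 0.1104]
tool_rot: [[-0.329, 0.944, 0.002], [0.944, 0.329, -0.001], [-0.002, 0.002, -1.0]]
ft_force: [-0.9, -0.3, -0.5]
grip_width: 0.0556
```

>>> {"method": "arm_command", "body": {
  "rows": "0.4 0 0 0 0 0 0; 0.4 0 0 0 0 0 0; 0.45 0 0 0 0 0 0; 0.45 0 0 0 0 0 0"
}}

```text
time_s: 12.9
position: [0.4956, -0.0545, 0.1101]
tool_rot: [[-0.329, 0.944, 0.001], [0.944, 0.329, -0.001], [-0.001, 0.001, -1.0]]
ft_force: [-4.4, -0.1, 8.1]
grip_width: 0.0489
```

```bash
python3 - <<'E'
from h import *
m,im=snap("wrist");m2,i2=snap("side");s=readout.observe();print(s["grip_width"],s["ft_force"],s["position"])
b=cv2.resize(i2[180:280,260:360],(400,400));c=cv2.resize(im[110:360,195:445],(400,400))
cv2.imwrite("pics/w9.png",np.hstack([c,b])[:,:,::-1])
E
```

```text
0.04928944763367189 [-3.849  -0.6925  6.5188] [ 0.4956 -0.0545  0.11  ]
```

View pics/w9.png

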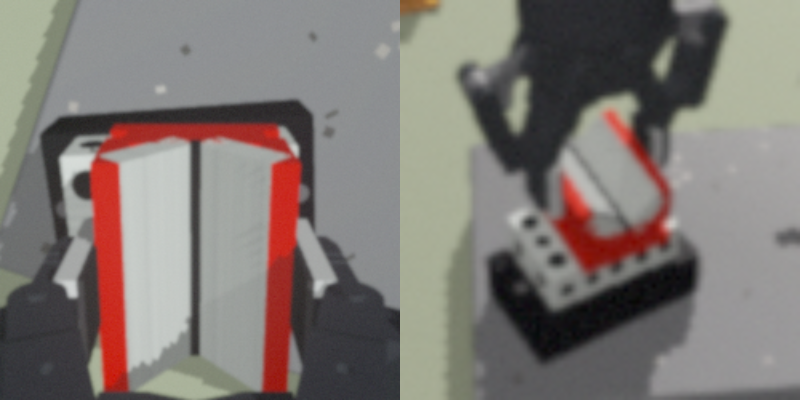

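Picture 9: the pads are on both flat sides of the V-block and above the drilled block. I'll tighten and lift.

>>> {"method": "arm_command", "body": {
  "rows": "0.5 0 0 0 0 0 0; 0.6 0 0 0 0 0 0; 0.7 0 0 0 0 0 0; 0.7 0 0 -3 0 0 0; 0.7 0 0 -3 0 0 0"
}}

```text
time_s: 13.42
position: [0.4951, -0.0541, 0.1148]
tool_rot: [[-0.329, 0.944, -0.001], [0.944, 0.329, 0.001], [0.001, -0.001, -1.0]]
ft_force: [-0.2, -0.4, -8.0]
grip_width: 0.0491
```

>>> {"method": "arm_command", "body": {
  "rows": "0.7 0 0 -4 0 0 0; 0.7 0 0 0 0 0 0; 0.7 0 0 0 0 0 0"
}}

```text
time_s: 13.67
position: [0.4956, -0.0543, 0.1191]
tool_rot: [[-0.329, 0.944, -0.0], [0.944, 0.329, 0.0], [0.0, -0.0, -1.0]]
ft_force: [-0.1, 1.1, -7.6]
grip_width: 0.0488
```

```bash
python3 - <<'E'
from h import *
plan([.387,-.274,.2],177.4)
E
```

```text
pos [ 0.4956 -0.0543  0.1191] jaw 19.2 t 13.67 q6 -39.1
shift tool mm [-171.8 -174.8  -80.9]  rz(tool) 21.80
```

>>> {"method": "arm_command", "body": {
  "rows": "0.7 0 0 -20 0 0 0; 0.7 0 0 -35 0 0 0; 0.7 0 0 -26 0 0 0; 0.7 -20 -17 0 0 0 0; 0.7 -27 -23 0 0 0 0"
}}

```text
time_s: 14.08
position: [0.4739, -0.1111, 0.2014]
tool_rot: [[-0.333, 0.943, 0.003], [0.943, 0.333, -0.001], [-0.002, 0.003, -1.0]]
ft_force: [0.3, -0.1, -8.8]
grip_width: 0.0489
```

>>> {"method": "arm_command", "body": {
  "rows": "0.7 -28 -24 0 0 0 0; 0.7 -28 -24 0 0 0 0; 0.7 -28 -24 0 0 0 0; 0.7 -28 -24 0 0 0 0; 0.7 -28 -24 0 0 0 0"
}}

```text
time_s: 14.5
position: [0.4049, -0.2849, 0.1998]
tool_rot: [[-0.329, 0.944, -0.0], [0.944, 0.329, 0.001], [0.001, -0.0, -1.0]]
ft_force: [0.4, -0.2, -7.6]
grip_width: 0.0489
```

>>> {"method": "arm_command", "body": {
  "rows": "0.7 -28 -24 0 0 0 0; 0.7 -22 -17 0 0 0 5.5; 0.7 0 0 0 0 0 5.5; 0.7 0 0 0 0 0 5.5; 0.7 0 0 0 0 0 5.3"
}}

```text
time_s: 14.92
position: [0.3832, -0.3446, 0.1994]
tool_rot: [[0.051, 0.999, -0.001], [0.999, -0.051, 0.001], [0.001, -0.001, -1.0]]
ft_force: [-0.7, 0.3, -7.0]
grip_width: 0.0488
```

```bash
python3 - <<'E'
from h import *
plan([.384,-.344,.2],177.4)
m,im=snap("wrist","w10");np.savez("w10.npz",mtx=m["mtx"],view=m["view"])
felt=mask(im,(0,150,60),(8,255,255),(200,0,440,170));print("felt",rect(m,felt,.01),cv2.boundingRect(big(felt)))
rim=mask(im,(8,70,100),(24,255,255),(200,0,440,175))|felt;print("rim",rect(m,rim,.019))
im2=im[:,:].copy();cv2.imwrite("pics/w10c.png",cv2.resize(im2[0:400,120:520],(600,600))[:,:,::-1])
E
```

```text
pos [ 0.3832 -0.3446  0.1994] jaw 177.06 t 14.92 q6 -52.2
shift tool mm [ 0.6  0.8 -0.6]  rz(tool) -0.34
felt (array([ 0.3882, -0.2776]), (78.5, 62.9), 86.67308807373047) (286, 70, 65, 82)
rim (array([ 0.3879, -0.2776]), (97.1, 81.2), 86.56585693359375)
```

View pics/w10c.png

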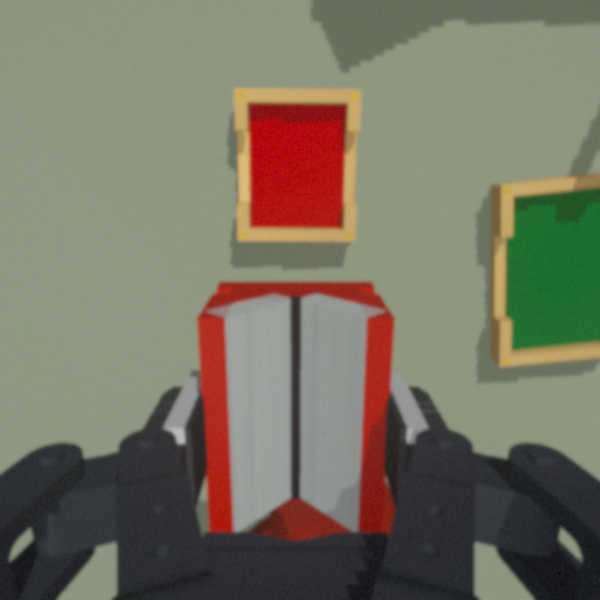

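Picture 10: the red tray is empty at crop (298, 165) and the V-block is held square. The tray measures 97×81 mm on the outside, matching the given size.

```bash
python3 - <<'E'
from h import *
m=dict(np.load("w10.npz"));s=readout.observe();R=s["tool_rot"]
P=ray(m,[[253.3,210],[382,210]],.2348);o=(P-s["position"])@R*1000;print(o,np.linalg.norm(P[1]-P[0]))
plan([.388,-.2776,.0146],86.6-90)
E
```

```text
[[ 33.2757 -23.3391 -35.2526]
 [ 33.4705  25.0143 -35.2924]] 0.048353801256450675
pos [ 0.3833 -0.3443  0.1995] jaw 176.79 t 14.97 q6 -51.9
shift tool mm [ 66.6   1.1 185. ]  rz(tool) 0.19
```

>>> {"method": "arm_command", "body": {
  "rows": "0.7 33 0.3 0 0 0 0.2; 0.7 33.4 0.2 10 0 0 0; 0.7 0 0 35 0 0 0; 0.7 0 0 38 0 0 0; 0.7 0 0 36 0 0 0"
}}

```text
time_s: 15.38
position: [0.3875, -0.2773, 0.0801]
tool_rot: [[0.045, 0.999, 0.001], [0.999, -0.045, -0.001], [-0.001, 0.001, -1.0]]
ft_force: [0.9, -0.2, -8.1]
grip_width: 0.0487
```

>>> {"method": "arm_command", "body": {
  "rows": "0.7 0 0 28 0 0 0; 0.7 0 0 14 0 0 0; 0.7 0 0 8 0 0 0; 0.7 0 0 5 0 0 0; 0.7 0 0 3 0 0 0"
}}

```text
time_s: 15.8
position: [0.3877, -0.2783, 0.0232]
tool_rot: [[0.048, 0.999, 0.0], [0.999, -0.048, -0.001], [-0.001, 0.001, -1.0]]
ft_force: [0.8, -0.4, -6.9]
grip_width: 0.049
```

>>> {"method": "arm_command", "body": {
  "rows": "0.7 0 0 3 0 0 0; 0.7 0 0 2 0 0 0; 0.7 0 0 1 0 0 0; 0.7 0 0 0 0 0 0"
}}

```text
time_s: 16.13
position: [0.3875, -0.2781, 0.0174]
tool_rot: [[0.049, 0.999, 0.001], [0.999, -0.049, -0.001], [-0.001, 0.001, -1.0]]
ft_force: [-0.1, -0.2, -7.6]
grip_width: 0.0492
```

>>> {"method": "arm_command", "body": {
  "rows": "0.7 0 0 1 0 0 0.4; 0.7 0 0 1 0 0 0; 0.7 0 0 0.8 0 0 0; 0.7 0 0 0 0 0 0; 0.7 0 0 0 0 0 0"
}}

```text
time_s: 16.55
position: [0.3874, -0.278, 0.0147]
tool_rot: [[0.056, 0.998, 0.0], [0.998, -0.056, -0.0], [-0.0, 0.0, -1.0]]
ft_force: [-1.9, 1.3, 0.8]
grip_width: 0.0491
```

>>> {"method": "arm_command", "body": {
  "rows": "0.7 0 0 0.6 0 0 0; 0.7 0 0 0 0 0 0; 0.7 0 0 0 0 0 0"
}}

```text
time_s: 16.8
position: [0.3874, -0.2781, 0.0147]
tool_rot: [[0.056, 0.998, 0.001], [0.998, -0.056, -0.001], [-0.001, 0.001, -1.0]]
ft_force: [-3.4, 3.3, 10.2]
grip_width: 0.0488
```

Contact at the expected height. I'll release and lift.

>>> {"method": "arm_command", "body": {
  "rows": "0.7 0 0 -0.4 0 0 0; 0.45 0 0 0 0 0 0; 0.4 0 0 0 0 0 0; 0.3 0 0 0 0 0 0; 0.15 0 0 0 0 0 0"
}}

```text
time_s: 17.22
position: [0.3876, -0.2783, 0.0142]
tool_rot: [[0.056, 0.998, 0.001], [0.998, -0.056, -0.001], [-0.001, 0.001, -1.0]]
ft_force: [0.6, 0.1, 0.1]
grip_width: 0.0699
```

>>> {"method": "arm_command", "body": {
  "rows": "0 0 0 0 0 0 0; 0 0 0 0 0 0 0; 0 0 0 0 0 0 0; 0 0 0 -20 0 0 0; 0 0 0 -35 0 0 0"
}}

```text
time_s: 17.63
position: [0.3861, -0.2767, 0.0674]
tool_rot: [[0.056, 0.998, -0.004], [0.998, -0.056, 0.005], [0.005, -0.005, -1.0]]
ft_force: [-1.1, -0.3, -0.2]
grip_width: 0.0854
```

>>> {"method": "arm_command", "body": {
  "rows": "0 0 0 -40 0 0 0; 0 0 0 -40 0 0 0; 0 0 0 -40 0 0 0; 0 0 0 -35 0 0 0; 0 0 0 -20 0 0 0"
}}

```text
time_s: 18.05
position: [0.3878, -0.2784, 0.2483]
tool_rot: [[0.056, 0.998, 0.004], [0.998, -0.056, -0.004], [-0.004, 0.004, -1.0]]
ft_force: [1.0, -0.6, -0.5]
grip_width: 0.0854
```

```bash
python3 - <<'E'
from h import *
s=readout.observe();print(s["grip_width"])
m,im=snap("wrist","w11");np.savez("w11.npz",mtx=m["mtx"],view=m["view"])
rim=mask(im,(8,70,100),(24,255,255),(200,60,440,320));P=ray(m,np.argwhere(rim)[:,::-1],.019);print("rim",rect(m,rim,.019))
k=mask(im,(0,140,60),(8,255,255),(200,60,440,320));print("red",rect(m,k,.05))
plan([.488,-.04,.24],112)
E
```

```text
0.08536208618634569
rim (array([ 0.3875, -0.2771]), (97.3, 81.6), 86.69609832763672)
red (array([ 0.3879, -0.2737]), (73.4, 55.8), 86.74626922607422)
pos [ 0.3885 -0.2792  0.2505] jaw 176.82 t 18.1 q6 -46.7
shift tool mm [244.4  86.    9.3]  rz(tool) 64.82
```

```bash
python3 - <<'E'
from h import *
m=eyes.camera_model("top")
f=lambda x,y:(290+x/5,120+y/4.2)
print("scriber tip",ray(m,[f(138,130)],.112),"slider",ray(m,[f(155,50)],.115),"foot corners",ray(m,[f(93,130),f(185,142)],.085),"beam top",ray(m,[(320,101)],.284))
m=dict(np.load("w1.npz"));print("w1: foot corner low-left",ray(m,[(468,178)],.085),"tip",ray(m,[(497,148)],.112),"slider",ray(m,[(535,190)],.115))
print("caliper/blue at z",0);plan([.53,-.04,.24],112)
E
```

```text
scriber tip [[0.6451 0.0283 0.112 ]] slider [[0.6932 0.0203 0.115 ]] foot corners [[0.6529 0.052  0.085 ]
 [0.6455 0.0053 0.085 ]] beam top [[0.7036 0.0186 0.284 ]]
w1: foot corner low-left [[0.6488 0.0032 0.085 ]] tip [[0.648  0.0414 0.112 ]] slider [[0.7038 0.0168 0.115 ]]
caliper/blue at z 0
pos [ 0.3885 -0.2792  0.2505] jaw 176.82 t 18.1 q6 -46.7
shift tool mm [246.7 128.    9.6]  rz(tool) 64.82
```

>>> {"method": "arm_command", "body": {
  "rows": "0 20 7 0 0 0 0; 0 34 12 0 0 0 0; 0 34 12 0 0 0 0; 0 34 12 0 0 0 0; 0 34 12 0 0 0 0"
}}

```text
time_s: 18.52
position: [0.4511, -0.1237, 0.2438]
tool_rot: [[0.056, 0.998, -0.0], [0.998, -0.056, 0.0], [0.0, -0.0, -1.0]]
ft_force: [0.9, -0.8, 0.5]
grip_width: 0.0848
```

>>> {"method": "arm_command", "body": {
  "rows": "0 34 12 0 0 0 0; 0 34 12 0 0 0 6.5; 0 0 0 0 0 0 6.5; 0 0 0 0 0 0 6.5; 0 0 0 0 0 0 6.5"
}}

```text
time_s: 18.93
position: [0.4782, -0.0593, 0.2436]
tool_rot: [[0.487, 0.873, -0.001], [0.873, -0.487, 0.0], [-0.0, -0.001, -1.0]]
ft_force: [0.1, 0.3, 0.0]
grip_width: 0.0853
```

>>> {"method": "arm_command", "body": {
  "rows": "0 0 0 0 0 0 6.5; 0 0 0 0 0 0 6.5; 0 0 0 0 0 0 6.5; 0 0 0 0 0 0 6.5; 0 0 0 0 0 0 6.5"
}}

```text
time_s: 19.35
position: [0.478, -0.0601, 0.2437]
tool_rot: [[0.881, 0.473, -0.001], [0.473, -0.881, 0.0], [-0.0, -0.0, -1.0]]
ft_force: [-1.1, 0.4, -0.5]
grip_width: 0.0854
```

>>> {"method": "arm_command", "body": {
  "rows": "0 0 0 0 0 0 6.5; 0 0 0 0 0 0 0; 0 0 0 0 0 0 0"
}}

```text
time_s: 19.6
position: [0.4781, -0.0601, 0.2438]
tool_rot: [[0.925, 0.379, -0.0], [0.379, -0.925, 0.0], [-0.0, -0.0, -1.0]]
ft_force: [-0.8, 0.5, 0.3]
grip_width: 0.0855
```

```bash
python3 - <<'E'
from h import *
plan([.493,-.055,.25],112)
m,im=snap("wrist","w12");np.savez("w12.npz",mtx=m["mtx"],view=m["view"])
cv2.imwrite("pics/w12c.png",cv2.resize(im[80:300,200:440],None,fx=2.6,fy=2.6)[:,:,::-1])
E
```

```text
pos [ 0.4781 -0.0601  0.2438] jaw 112.27 t 19.6 q6 46.5
shift tool mm [15.7  0.9 -6.2]  rz(tool) 0.27
```

View pics/w12c.png

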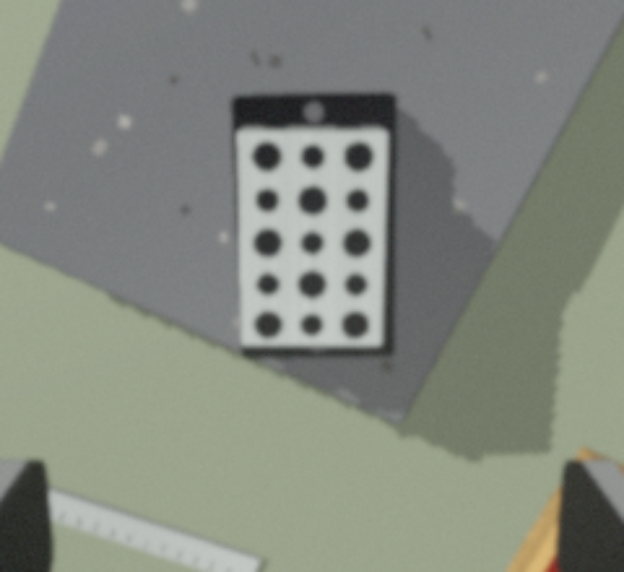

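Picture 11: the drilled block's top corners in the crop are (237, 128), (391, 128), (384, 347) and (243, 349). The parallel's edge shows around it.

```bash
python3 - <<'E'
from h import *
m=dict(np.load("w12.npz"))
c=quad(m,[(237,128),(391,128),(384,347),(243,349)],.1054,(200,80),2.6)
quad(m,[(233,97),(396,95),(392,354),(241,354)],.08,(200,80),2.6)
im=cv2.imread("pics/w12.png")[:,:,::-1].copy();k=mask(im,(0,0,140),(180,60,255),(285,120,355,220))
print(rect(m,k,.1054));plan([*c,.071],112)
E
```

```text
centre [ 0.4933 -0.058 ] len [51.4 76.7 50.6 77.5] ang [ -67.8 -158.   113.1   22.6]
centre [ 0.4932 -0.0591] len [58.5 97.9 59.  97.2] ang [ -67.1 -157.   112.2   22.8]
(array([ 0.4934, -0.0554]), (75.5, 53.3), 22.148128509521484)
pos [ 0.4781 -0.0601  0.2439] jaw 112.28 t 19.65 q6 46.4
shift tool mm [ 15.    3.9 172.9]  rz(tool) 0.28
```

>>> {"method": "arm_command", "body": {
  "rows": "0 15 3.4 10 0 0 0.2; 0 0 0 35 0 0 0; 0 0 0 40 0 0 0; 0 0 0 36 0 0 0; 0 0 0 28 0 0 0"
}}

```text
time_s: 20.07
position: [0.4924, -0.0573, 0.0926]
tool_rot: [[0.927, 0.376, -0.002], [0.376, -0.927, 0.001], [-0.002, -0.001, -1.0]]
ft_force: [0.7, 0.2, -0.6]
grip_width: 0.0859
```

>>> {"method": "arm_command", "body": {
  "rows": "0 0 0 14 0 0 0; 0.2 0 0 7 0 0 0; 0.3 0 0 3 0 0 0; 0.35 0 0 0 0 0 0; 0.35 0 0 0 0 0 0",
  "squeeze": 50
}}

```text
time_s: 20.48
position: [0.4939, -0.0578, 0.0721]
tool_rot: [[0.928, 0.373, 0.002], [0.373, -0.928, -0.001], [0.001, 0.001, -1.0]]
ft_force: [-0.0, 0.1, -0.5]
grip_width: 0.0557
```

>>> {"method": "arm_command", "body": {
  "rows": "0.38 0 0 0 0 0 0; 0.4 0 0 0 0 0 0; 0.43 0 0 0 0 0 0; 0.43 0 0 0 0 0 0"
}}

```text
time_s: 20.82
position: [0.4936, -0.0575, 0.0723]
tool_rot: [[0.928, 0.373, 0.002], [0.373, -0.928, -0.0], [0.001, 0.001, -1.0]]
ft_force: [-1.8, 1.8, 6.9]
grip_width: 0.05
```

```bash
python3 - <<'E'
from h import *
m,im=snap("wrist");m2,i2=snap("side");s=readout.observe();print(s["grip_width"],s["ft_force"],s["position"])
b=cv2.resize(i2[190:290,260:360],(400,400));c=cv2.resize(im[60:360,165:465],(400,400))
cv2.imwrite("pics/w13.png",np.hstack([c,b])[:,:,::-1])
E
```

```text
0.05011482547889052 [-1.818   2.1263  8.1642] [ 0.4936 -0.0574  0.0723]
```

View pics/w13.png

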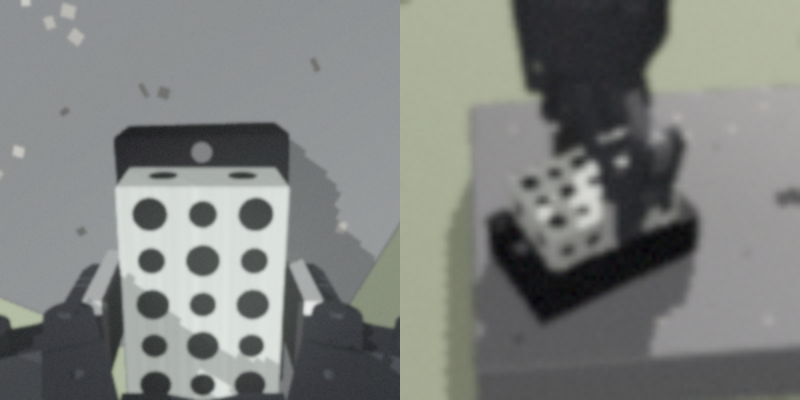

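Picture 12: the pads are on both long sides of the drilled block and clear of the parallel. I'll tighten and lift.

>>> {"method": "arm_command", "body": {
  "rows": "0.5 0 0 0 0 0 0; 0.6 0 0 0 0 0 0; 0.7 0 0 0 0 0 0; 0.7 0 0 -3 0 0 0; 0.7 0 0 -3 0 0 0"
}}

```text
time_s: 21.33
position: [0.4931, -0.0576, 0.0773]
tool_rot: [[0.928, 0.373, -0.001], [0.373, -0.928, -0.0], [-0.0, -0.0, -1.0]]
ft_force: [0.4, 0.6, -4.6]
grip_width: 0.0499
```

>>> {"method": "arm_command", "body": {
  "rows": "0.7 0 0 -4 0 0 0; 0.7 0 0 0 0 0 0; 0.7 0 0 0 0 0 0"
}}

```text
time_s: 21.58
position: [0.4934, -0.0577, 0.0813]
tool_rot: [[0.928, 0.373, 0.0], [0.373, -0.928, -0.0], [0.0, 0.0, -1.0]]
ft_force: [0.8, -0.9, -5.1]
grip_width: 0.0498
```

```bash
python3 - <<'E'
from h import *
s=readout.observe();print(s["ft_force"],s["grip_width"])
# tool x to 81 deg; tray 65 mm ahead of TCP
a=np.radians(81);plan([.5535-.065*np.cos(a),.3335-.065*np.sin(a),.17],171.1)
E
```

```text
[ 0.7675 -0.896  -5.0978] 0.049843884292750266
pos [ 0.4934 -0.0577  0.0813] jaw 111.87 t 21.58 q6 47.8
shift tool mm [ 168.2 -284.9  -88.8]  rz(tool) -59.23
```

>>> {"method": "arm_command", "body": {
  "rows": "0.7 0 0 -20 0 0 0; 0.7 0 0 -36 0 0 0; 0.7 0 0 -33 0 0 0; 0.7 10 -17 0 0 0 0; 0.7 17 -29 0 0 0 0"
}}

```text
time_s: 22.0
position: [0.5022, -0.0066, 0.1719]
tool_rot: [[0.929, 0.369, 0.004], [0.369, -0.929, -0.002], [0.003, 0.003, -1.0]]
ft_force: [0.6, -0.7, -5.5]
grip_width: 0.0498
```

>>> {"method": "arm_command", "body": {
  "rows": "0.7 18 -30 0 0 0 0; 0.7 18 -30 0 0 0 0; 0.7 18 -30 0 0 0 0; 0.7 18 -30 0 0 0 0; 0.7 18 -30 0 0 0 0"
}}

```text
time_s: 22.42
position: [0.5286, 0.1695, 0.1697]
tool_rot: [[0.928, 0.373, -0.001], [0.373, -0.928, -0.0], [-0.001, -0.0, -1.0]]
ft_force: [0.4, -0.7, -3.9]
grip_width: 0.0497
```

>>> {"method": "arm_command", "body": {
  "rows": "0.7 18 -30 0 0 0 0; 0.7 18 -30 0 0 0 0; 0.7 15 -29 0 0 0 -6.6; 0.7 0 0 0 0 0 -6.6; 0.7 0 0 0 0 0 -6.6"
}}

```text
time_s: 22.83
position: [0.5425, 0.2712, 0.1691]
tool_rot: [[0.741, 0.671, -0.002], [0.671, -0.741, -0.0], [-0.001, -0.001, -1.0]]
ft_force: [-0.1, -0.4, -4.7]
grip_width: 0.0498
```

>>> {"method": "arm_command", "body": {
  "rows": "0.7 0 0 0 0 0 -6.6; 0.7 0 0 0 0 0 -6.6; 0.7 0 0 0 0 0 -6.6; 0.7 0 0 0 0 0 -6.6; 0.7 0 0 0 0 0 -6.6"
}}

```text
time_s: 23.25
position: [0.5428, 0.2693, 0.1695]
tool_rot: [[0.259, 0.966, -0.001], [0.966, -0.259, -0.0], [-0.001, -0.001, -1.0]]
ft_force: [0.1, -0.0, -4.3]
grip_width: 0.0496
```

>>> {"method": "arm_command", "body": {
  "rows": "0.7 0 0 0 0 0 -6.4; 0.7 0 0 0 0 0 0; 0.7 0 0 0 0 0 0"
}}

```text
time_s: 23.5
position: [0.5429, 0.2693, 0.1697]
tool_rot: [[0.158, 0.987, -0.001], [0.987, -0.158, -0.0], [-0.0, -0.001, -1.0]]
ft_force: [0.3, -0.8, -5.5]
grip_width: 0.05
```

```bash
python3 - <<'E'
from h import *
m,im=snap("wrist","w14");np.savez("w14.npz",mtx=m["mtx"],view=m["view"])
felt=mask(im,(105,150,60),(125,255,255),(180,0,460,180));print("felt",rect(m,felt,.01),cv2.boundingRect(big(felt)))
rim=mask(im,(8,70,100),(24,255,255),(180,0,460,185))|felt;c=rect(m,rim,.019);print("rim",c)
k=mask(im,(0,0,120),(180,60,255),(240,160,400,300));r=cv2.boundingRect(big(k));print("block box",r)
s=readout.observe();z=s["position"][2]+.0204+.0127
e=[np.where(k[y])[0] for y in (230,250,270)];
for y,a in zip((230,250,270),e):
  if len(a):print(y,a.min(),a.max(),(ray(m,[[a.min()-.5,y],[a.max()+.5,y]],z)-s["position"])@s["tool_rot"]*1000)
plan([*c[0],.0023],c[2]+90);print(s["ft_force"],s["grip_width"])
cv2.imwrite("pics/w14c.png",im[:320,140:500][:,:,::-1])
E
```

```text
felt (array([0.5556, 0.3334]), (86.8, 62.4), 80.83012390136719) (284, 63, 71, 99)
rim (array([0.5555, 0.3334]), (106.6, 81.3), 80.84516143798828)
block box (240, 160, 160, 140)
230 240 399 [[ 24.9211 -29.3552 -33.0897]
 [ 24.9022  32.9336 -33.1279]]
250 240 399 [[ 16.4638 -29.9128 -33.0867]
 [ 16.4483  33.5205 -33.1257]]
270 240 399 [[  7.6899 -30.4912 -33.0836]
 [  7.6781  34.1292 -33.1233]]
pos [0.5429 0.2694 0.1698] jaw 170.87 t 23.55 q6 24.3
shift tool mm [ 65.3   2.3 167.5]  rz(tool) 0.03
[ 0.4493 -0.2102 -6.0269] 0.04983146855302696
```

View pics/w14c.png

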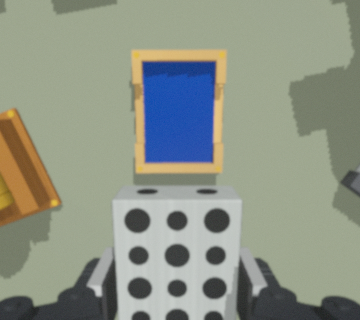

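Picture 13: the blue tray is at crop (180, 112) and empty. The block is held square, with its near top edge at row 198 and crop columns 112–241.

```bash
python3 - <<'E'
from h import *
m=dict(np.load("w14.npz"));s=readout.observe()
print((ray(m,[[252,198],[381,198]],.2028)-s["position"])@s["tool_rot"]*1000)
E
```

```text
[[ 37.8122 -23.7885 -33.0175]
 [ 37.793   25.0561 -33.0475]]
```

>>> {"method": "arm_command", "body": {
  "rows": "0.7 33 0.9 0 0 0 0; 0.7 32.5 0.9 10 0 0 0; 0.7 0 0 35 0 0 0; 0.7 0 0 36 0 0 0; 0.7 0 0 30 0 0 0"
}}

```text
time_s: 23.97
position: [0.5542, 0.3341, 0.0566]
tool_rot: [[0.157, 0.988, -0.001], [0.988, -0.157, -0.001], [-0.001, -0.001, -1.0]]
ft_force: [0.7, 0.3, -5.8]
grip_width: 0.0496
```

>>> {"method": "arm_command", "body": {
  "rows": "0.7 0 0 22 0 0 0; 0.7 0 0 14 0 0 0; 0.7 0 0 8 0 0 0; 0.7 0 0 5 0 0 0; 0.7 0 0 3 0 0 0"
}}

```text
time_s: 24.38
position: [0.5553, 0.3339, 0.0071]
tool_rot: [[0.156, 0.988, 0.0], [0.988, -0.156, 0.0], [0.0, 0.0, -1.0]]
ft_force: [0.2, -0.1, -4.8]
grip_width: 0.0499
```

>>> {"method": "arm_command", "body": {
  "rows": "0.7 0 0 1 0 0 0; 0.7 0 0 0 0 0 0; 0.7 0 0 0 0 0 0"
}}

```text
time_s: 24.63
position: [0.5554, 0.334, 0.007]
tool_rot: [[0.155, 0.988, 0.001], [0.988, -0.155, 0.001], [0.001, 0.001, -1.0]]
ft_force: [0.2, -0.0, -4.3]
grip_width: 0.0501
```

>>> {"method": "arm_command", "body": {
  "rows": "0.7 0 0 1.5 0 0 0; 0.7 0 0 1 0 0 0; 0.7 0 0 1 0 0 0; 0.7 0 0 0 0 0 0; 0.7 0 0 0 0 0 0"
}}

```text
time_s: 25.05
position: [0.555, 0.3338, 0.0026]
tool_rot: [[0.155, 0.988, -0.0], [0.988, -0.155, -0.0], [-0.0, -0.0, -1.0]]
ft_force: [-0.6, -0.0, -4.6]
grip_width: 0.0499
```

>>> {"method": "arm_command", "body": {
  "rows": "0.7 0 0 0.7 0 0 0; 0.7 0 0 0.3 0 0 0; 0.7 0 0 0 0 0 0; 0.7 0 0 0 0 0 0"
}}

```text
time_s: 25.38
position: [0.5551, 0.3339, 0.0023]
tool_rot: [[0.155, 0.988, 0.001], [0.988, -0.155, 0.0], [0.0, 0.001, -1.0]]
ft_force: [-2.5, -1.6, 6.2]
grip_width: 0.05
```

Contact. I'll release, retreat and check.

>>> {"method": "arm_command", "body": {
  "rows": "0.7 0 0 -0.3 0 0 0; 0.43 0 0 0 0 0 0; 0.38 0 0 0 0 0 0; 0.3 0 0 0 0 0 0; 0.15 0 0 0 0 0 0"
}}

```text
time_s: 25.8
position: [0.5552, 0.3339, 0.0018]
tool_rot: [[0.155, 0.988, 0.0], [0.988, -0.155, 0.0], [0.0, 0.0, -1.0]]
ft_force: [-0.8, 0.2, 0.9]
grip_width: 0.0704
```

>>> {"method": "arm_command", "body": {
  "rows": "0 0 0 0 0 0 0; 0 0 0 0 0 0 0; 0 0 0 0 0 0 0; 0 0 0 -20 0 0 0; 0 0 0 -35 0 0 0"
}}

```text
time_s: 26.22
position: [0.5531, 0.333, 0.0539]
tool_rot: [[0.155, 0.988, -0.007], [0.988, -0.155, -0.003], [-0.004, -0.007, -1.0]]
ft_force: [0.3, -0.4, -0.3]
grip_width: 0.0852
```

>>> {"method": "arm_command", "body": {
  "rows": "0 0 0 -40 0 0 0; 0 0 0 -40 0 0 0; 0 0 0 -40 0 0 0; 0 0 0 -35 0 0 0; 0 0 0 -25 0 0 0"
}}

```text
time_s: 26.63
position: [0.5553, 0.334, 0.241]
tool_rot: [[0.155, 0.988, 0.004], [0.988, -0.155, 0.002], [0.002, 0.004, -1.0]]
ft_force: [0.5, -0.2, 0.3]
grip_width: 0.0855
```

>>> {"method": "arm_command", "body": {
  "rows": "0 0 0 0 0 0 0; 0 0 0 0 0 0 0"
}}

```text
time_s: 26.8
position: [0.5553, 0.334, 0.2381]
tool_rot: [[0.155, 0.988, 0.003], [0.988, -0.155, 0.001], [0.001, 0.002, -1.0]]
ft_force: [0.0, 0.3, -0.7]
grip_width: 0.0855
```

```bash
python3 - <<'E'
from h import *
m,im=snap("wrist","w15");np.savez("w15.npz",mtx=m["mtx"],view=m["view"])
k=mask(im,(0,0,150),(180,60,255),(240,100,400,300));print("block",rect(m,k,.0354))
rim=mask(im,(8,70,100),(24,255,255),(240,80,400,320));print("rim",rect(m,rim,.019))
plan([.478,-.0615,.24],112.7)
E
```

```text
block (array([0.5542, 0.2957]), (233.8, 195.6), 80.94331359863281)
rim (array([0.555 , 0.3334]), (107.0, 82.0), 80.91641235351562)
pos [0.5548 0.3338 0.2363] jaw 171.08 t 26.85 q6 29.5
shift tool mm [-402.4  -14.5   -3.5]  rz(tool) 58.38
```

>>> {"method": "arm_command", "body": {
  "rows": "0 -22 -1 0 0 0 0; 0 -38 -1.5 0 0 0 0; 0 -38 -1.5 0 0 0 0; 0 -38 -1.5 0 0 0 0; 0 -38 -1.5 0 0 0 0"
}}

```text
time_s: 27.27
position: [0.5197, 0.1615, 0.235]
tool_rot: [[0.155, 0.988, -0.004], [0.988, -0.155, -0.0], [-0.001, -0.003, -1.0]]
ft_force: [0.3, -1.0, 0.8]
grip_width: 0.0857
```

>>> {"method": "arm_command", "body": {
  "rows": "0 -38 -1.5 0 0 0 0; 0 -38 -1.5 0 0 0 0; 0 -38 -1.5 0 0 0 0; 0 -38 -1.5 0 0 0 0; 0 -38 -1.5 0 0 0 0"
}}

```text
time_s: 27.68
position: [0.4828, -0.0249, 0.2353]
tool_rot: [[0.155, 0.988, -0.003], [0.988, -0.155, 0.001], [0.0, -0.003, -1.0]]
ft_force: [0.9, 0.6, 1.0]
grip_width: 0.0852
```

>>> {"method": "arm_command", "body": {
  "rows": "0 -38 0 0 0 0 6.5; 0 0 0 0 0 0 6.5; 0 0 0 0 0 0 6.5; 0 0 0 0 0 0 6.5; 0 0 0 0 0 0 6.5"
}}

```text
time_s: 28.1
position: [0.4776, -0.0611, 0.2352]
tool_rot: [[0.666, 0.746, -0.003], [0.746, -0.666, 0.001], [-0.001, -0.003, -1.0]]
ft_force: [0.1, 0.2, -1.1]
grip_width: 0.0853
```

>>> {"method": "arm_command", "body": {
  "rows": "0 0 0 0 0 0 6.5; 0 0 0 0 0 0 6.5; 0 0 0 0 0 0 6.5; 0 0 0 0 0 0 6.4; 0 0 0 0 0 0 0"
}}

```text
time_s: 28.52
position: [0.4777, -0.0608, 0.2353]
tool_rot: [[0.924, 0.382, -0.003], [0.382, -0.924, 0.001], [-0.002, -0.002, -1.0]]
ft_force: [0.1, 0.8, -0.4]
grip_width: 0.0854
```

```bash
python3 - <<'E'
from h import *
plan([.478,-.0615,.24],112.7)
m,im=snap("wrist","w16");np.savez("w16.npz",mtx=m["mtx"],view=m["view"])
k=mask(im,(0,0,0),(180,255,52),(240,80,400,260));k=cv2.morphologyEx(k,cv2.MORPH_CLOSE,np.ones((9,9),np.uint8));b=cv2.boundingRect(big(k));print(b);print(rect(m,k,.08))
cv2.imwrite("pics/w16c.png",cv2.resize(im[80:300,200:440],None,fx=2.6,fy=2.6)[:,:,::-1])
E
```

```text
pos [ 0.4777 -0.0608  0.2353] jaw 112.45 t 28.52 q6 46.2
shift tool mm [ 0.   0.7 -4.7]  rz(tool) -0.25
(289, 116, 64, 102)
(array([ 0.4936, -0.0586]), (96.8, 57.7), 23.036571502685547)
```

View pics/w16c.png

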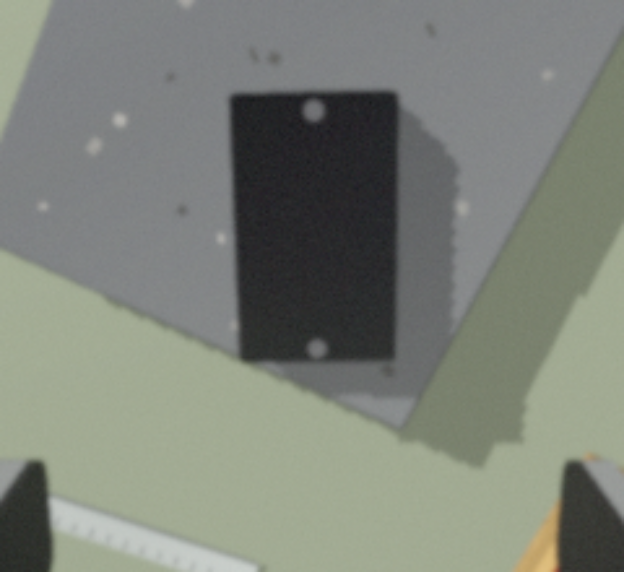

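Picture 14: the parallel lies alone on the plate, crop corners (232, 95) to (397, 359), centre (.4936, −.0586), 23°. Next I grasp it.

>>> {"method": "arm_command", "body": {
  "rows": "0 15.5 4 15 0 0 -0.5; 0 0 0 38 0 0 0; 0 0 0 40 0 0 0; 0 0 0 38 0 0 0; 0 0 0 32 0 0 0"
}}

```text
time_s: 28.98
position: [0.4928, -0.0582, 0.071]
tool_rot: [[0.918, 0.397, -0.003], [0.397, -0.918, 0.001], [-0.002, -0.002, -1.0]]
ft_force: [0.4, -0.8, -0.4]
grip_width: 0.0854
```

>>> {"method": "arm_command", "body": {
  "rows": "0 0 0 18 0 0 0; 0.1 0 0 8 0 0 0; 0.2 0 0 4 0 0 0; 0.25 0 0 2 0 0 0; 0.25 0 0 0 0 0 0",
  "squeeze": 50
}}

```text
time_s: 29.4
position: [0.4945, -0.0589, 0.0425]
tool_rot: [[0.919, 0.394, 0.001], [0.394, -0.919, -0.0], [0.001, 0.001, -1.0]]
ft_force: [-0.1, -0.7, 0.5]
grip_width: 0.0636
```

>>> {"method": "arm_command", "body": {
  "rows": "0.28 0 0 0 0 0 0; 0.3 0 0 0 0 0 0; 0.33 0 0 0 0 0 0; 0.33 0 0 0 0 0 0"
}}

```text
time_s: 29.73
position: [0.4945, -0.0587, 0.0432]
tool_rot: [[0.919, 0.394, 0.002], [0.394, -0.919, -0.0], [0.001, 0.001, -1.0]]
ft_force: [-2.2, 0.9, 8.3]
grip_width: 0.0593
```

>>> {"method": "arm_command", "body": {
  "rows": "0.4 0 0 0 0 0 0; 0.5 0 0 0 0 0 0; 0.6 0 0 0 0 0 0; 0.6 0 0 0 0 0 0"
}}

```text
time_s: 30.07
position: [0.4945, -0.0587, 0.0432]
tool_rot: [[0.919, 0.394, 0.002], [0.394, -0.919, -0.0], [0.001, 0.001, -1.0]]
ft_force: [-2.5, 2.0, 7.8]
grip_width: 0.0591
```

>>> {"method": "arm_command", "body": {
  "rows": "0.6 0 0 -3 0 0 0; 0.6 0 0 -3 0 0 0; 0.6 0 0 -4 0 0 0; 0.6 0 0 0 0 0 0; 0.6 0 0 0 0 0 0"
}}

```text
time_s: 30.48
position: [0.4942, -0.0588, 0.0521]
tool_rot: [[0.919, 0.394, 0.0], [0.394, -0.919, -0.0], [0.0, 0.0, -1.0]]
ft_force: [0.2, -0.1, -4.7]
grip_width: 0.0592
```

```bash
python3 - <<'E'
from h import *
s=readout.observe();print(s["ft_force"],s["grip_width"])
a=np.radians(93.5);plan([.5693-.075*np.cos(a),-.3545-.075*np.sin(a),.16],3.5)
E
```

```text
[ 0.1502 -0.1282 -4.6622] 0.059185423983542
pos [ 0.4942 -0.0588  0.0521] jaw 113.18 t 30.48 q6 46.4
shift tool mm [ -72.6  372.  -107.8]  rz(tool) -70.32
```

>>> {"method": "arm_command", "body": {
  "rows": "0.6 0 0 -20 0 0 0; 0.6 0 0 -36 0 0 0; 0.6 0 0 -36 0 0 0; 0.6 0 0 -16 0 0 0; 0.6 -4 20 0 0 0 0"
}}

```text
time_s: 30.9
position: [0.4991, -0.0771, 0.1638]
tool_rot: [[0.918, 0.396, 0.006], [0.396, -0.918, -0.001], [0.005, 0.004, -1.0]]
ft_force: [0.7, 1.5, -4.6]
grip_width: 0.0585
```

>>> {"method": "arm_command", "body": {
  "rows": "0.6 -7 36 0 0 0 0; 0.6 -7 36 0 0 0 0; 0.6 -7 36 0 0 0 0; 0.6 -7 36 0 0 0 0; 0.6 -7 36 0 0 0 0"
}}

```text
time_s: 31.32
position: [0.5368, -0.2596, 0.1594]
tool_rot: [[0.919, 0.393, -0.001], [0.393, -0.919, 0.001], [-0.0, -0.001, -1.0]]
ft_force: [0.7, -0.4, -3.8]
grip_width: 0.0595
```

>>> {"method": "arm_command", "body": {
  "rows": "0.6 -7 36 0 0 0 0; 0.6 -7 36 0 0 0 0; 0.6 -7 36 0 0 0 0; 0.6 -7 36 0 0 0 0; 0.6 -5.6 28 0 0 0 0"
}}

```text
time_s: 31.73
position: [0.5734, -0.4319, 0.1587]
tool_rot: [[0.92, 0.392, -0.001], [0.392, -0.92, 0.001], [-0.001, -0.001, -1.0]]
ft_force: [0.4, -1.3, -4.5]
grip_width: 0.0589
```

>>> {"method": "arm_command", "body": {
  "rows": "0.6 0 0 0 0 0 -7; 0.6 0 0 0 0 0 -7; 0.6 0 0 0 0 0 -7; 0.6 0 0 0 0 0 -7; 0.6 0 0 0 0 0 -7"
}}

```text
time_s: 32.15
position: [0.5735, -0.4292, 0.1588]
tool_rot: [[0.522, 0.853, -0.001], [0.853, -0.522, 0.001], [0.0, -0.002, -1.0]]
ft_force: [-0.1, 0.4, -3.9]
grip_width: 0.0591
```

>>> {"method": "arm_command", "body": {
  "rows": "0.6 0 0 0 0 0 -7; 0.6 0 0 0 0 0 -7; 0.6 0 0 0 0 0 -7; 0.6 0 0 0 0 0 -7; 0.6 0 0 0 0 0 -7"
}}

```text
time_s: 32.57
position: [0.5736, -0.4291, 0.1589]
tool_rot: [[-0.061, 0.998, -0.001], [0.998, 0.061, 0.001], [0.001, -0.001, -1.0]]
ft_force: [-0.4, 0.0, -4.9]
grip_width: 0.0589
```

>>> {"method": "arm_command", "body": {
  "rows": "0.6 0 0 0 0 0 0; 0.6 0 0 0 0 0 0"
}}

```text
time_s: 32.73
position: [0.5736, -0.4291, 0.1592]
tool_rot: [[-0.052, 0.999, -0.001], [0.999, 0.052, 0.001], [0.001, -0.001, -1.0]]
ft_force: [-0.2, -0.0, -4.5]
grip_width: 0.0591
```

```bash
python3 - <<'E'
from h import *
m,im=snap("wrist","w17");np.savez("w17.npz",mtx=m["mtx"],view=m["view"])
felt=mask(im,(50,130,40),(75,255,255),(180,0,460,200));print("felt",rect(m,felt,.01),cv2.boundingRect(big(felt)))
rim=mask(im,(8,70,100),(24,255,255),(180,0,460,200))|felt;c=rect(m,rim,.019);print("rim",c)
plan([*c[0],.0032],c[2]+90);s=readout.observe();print(s["ft_force"],s["grip_width"])
cv2.imwrite("pics/w17c.png",cv2.resize(im[:320,140:500],None,fx=1.6,fy=1.6)[:,:,::-1])
E
```

```text
felt (array([ 0.5707, -0.3541]), (107.4, 72.4), -86.55384850502014) (274, 35, 86, 129)
rim (array([ 0.5707, -0.3542]), (104.2, 70.2), -86.55386662483215)
pos [ 0.5737 -0.4292  0.1594] jaw 2.95 t 32.78 q6 -49.2
shift tool mm [ 74.9   1.  156.2]  rz(tool) -0.49
[ 0.6237  1.2607 -3.966 ] 0.05863399024157644
```

View pics/w17c.png

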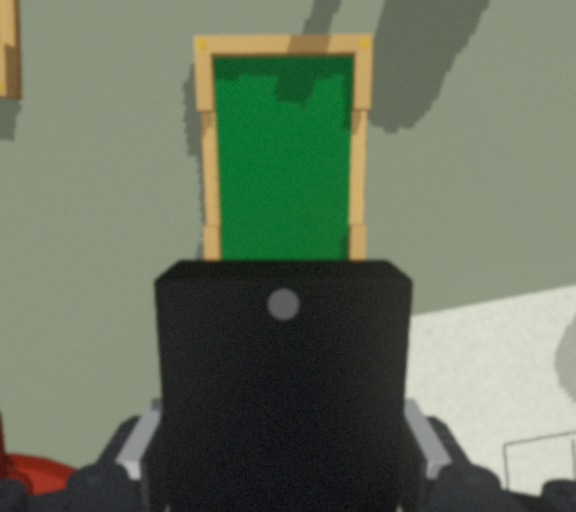

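Picture 15: the green tray is ahead, its near end hidden by the held parallel. Its far outer corners are at crop (193, 36) and (373, 36). I locate it from these.

```bash
python3 - <<'E'
from h import *
m=dict(np.load("w17.npz"));s=readout.observe()
P=ray(m,[[260.6,22.5],[373.1,22.5]],.019)[:,:2];d=P[1]-P[0];L=np.linalg.norm(d);d/=L;print("far rim",P,L,np.degrees(np.arctan2(d[1],d[0])))
n=np.array([d[1],-d[0]]);n*=-np.sign(n[1]);n=-n if n[1]>0 else n
c=P.mean(0)+n*.065;print("tray c",c)
# side outer edges mid gap at other rows
for y in (70,110,215):pass
E1=ray(m,[[140+204/1.6,150/1.6],[140+365/1.6,150/1.6]],.019);print("outer sides",E1,E1.mean(0))
o=(ray(m,[[237.5,176],[397.5,176]],.196)-s["position"])@s["tool_rot"]*1000;print("held",o)
plan([*c,.0032],np.degrees(np.arctan2(d[1],d[0])))
E
```

```text
far rim [[ 0.5223 -0.2952]
 [ 0.6125 -0.2906]] 0.09024079520091269 2.9029244899921016
tray c [ 0.5707 -0.3578]
outer sides [[ 0.5284 -0.3492  0.019 ]
 [ 0.6136 -0.3449  0.019 ]] [ 0.571  -0.3471  0.019 ]
held [[ 46.8825 -27.7825 -36.5859]
 [ 46.8599  29.8646 -36.6266]]
pos [ 0.5737 -0.4292  0.1594] jaw 2.95 t 32.78 q6 -49.2
shift tool mm [ 71.3   0.8 156.2]  rz(tool) 0.05
```

```bash
python3 - <<'E'
from h import *
m=dict(np.load("w10.npz"));P=ray(m,[[448.7,123.3],[455.3,244]],.019)[:,:2];d=P[0]-P[1];L=np.linalg.norm(d);d/=L
print(P,L,np.degrees(np.arctan2(d[1],d[0])),P.mean(0)+.045*np.array([d[1],-d[0]]))
E
```

```text
[[ 0.5168 -0.2953]
 [ 0.5316 -0.4248]] 0.13035276574923527 96.49854816635579 [ 0.5689 -0.3549]
```

>>> {"method": "arm_command", "body": {
  "rows": "0.6 35 -0.5 0 0 0 -0.2; 0.6 38.8 0 5 0 0 0; 0.6 0 0 30 0 0 0; 0.6 0 0 36 0 0 0; 0.6 0 0 30 0 0 0"
}}

```text
time_s: 33.2
position: [0.569, -0.3547, 0.0576]
tool_rot: [[-0.057, 0.998, 0.0], [0.998, 0.057, -0.0], [-0.0, -0.0, -1.0]]
ft_force: [-0.2, -0.0, -5.6]
grip_width: 0.0586
```

>>> {"method": "arm_command", "body": {
  "rows": "0.6 0 0 20 0 0 0; 0.6 0 0 14 0 0 0; 0.6 0 0 8 0 0 0; 0.6 0 0 5 0 0 0; 0.6 0 0 0 0 0 0"
}}

```text
time_s: 33.62
position: [0.569, -0.3556, 0.0114]
tool_rot: [[-0.058, 0.998, -0.001], [0.998, 0.058, 0.001], [0.001, -0.001, -1.0]]
ft_force: [0.4, 0.9, -5.1]
grip_width: 0.0588
```

>>> {"method": "arm_command", "body": {
  "rows": "0.6 0 0 1.5 0 0 0; 0.6 0 0 1 0 0 0; 0.6 0 0 1 0 0 0; 0.6 0 0 0 0 0 0; 0.6 0 0 0 0 0 0"
}}

```text
time_s: 34.03
position: [0.5692, -0.3557, 0.0088]
tool_rot: [[-0.059, 0.998, 0.0], [0.998, 0.059, -0.0], [-0.0, 0.0, -1.0]]
ft_force: [-0.6, -0.2, -4.5]
grip_width: 0.0592
```

>>> {"method": "arm_command", "body": {
  "rows": "0.6 0 0 1.5 0 0 0; 0.6 0 0 1.5 0 0 0; 0.6 0 0 1 0 0 0; 0.6 0 0 0 0 0 0; 0.6 0 0 0 0 0 0"
}}

```text
time_s: 34.45
position: [0.5691, -0.3556, 0.0043]
tool_rot: [[-0.059, 0.998, -0.0], [0.998, 0.059, 0.0], [0.0, -0.0, -1.0]]
ft_force: [0.7, -0.2, -3.9]
grip_width: 0.0591
```

>>> {"method": "arm_command", "body": {
  "rows": "0.6 0 0 0.8 0 0 0; 0.6 0 0 0.5 0 0 0; 0.6 0 0 0 0 0 0; 0.6 0 0 0 0 0 0"
}}

```text
time_s: 34.78
position: [0.5691, -0.3557, 0.0033]
tool_rot: [[-0.059, 0.998, 0.0], [0.998, 0.059, -0.0], [-0.0, 0.0, -1.0]]
ft_force: [-0.4, 0.3, -2.2]
grip_width: 0.0588
```

>>> {"method": "arm_command", "body": {
  "rows": "0.6 0 0 0.5 0 0 0; 0.6 0 0 0 0 0 0; 0.6 0 0 0 0 0 0"
}}

```text
time_s: 35.03
position: [0.5692, -0.3557, 0.0033]
tool_rot: [[-0.059, 0.998, 0.0], [0.998, 0.059, -0.0], [-0.0, 0.0, -1.0]]
ft_force: [-3.3, 2.1, 4.5]
grip_width: 0.059
```

>>> {"method": "arm_command", "body": {
  "rows": "0.33 0 0 0 0 0 0; 0.28 0 0 0 0 0 0; 0.22 0 0 0 0 0 0; 0.1 0 0 0 0 0 0; 0 0 0 0 0 0 0"
}}

```text
time_s: 35.45
position: [0.5692, -0.3558, 0.0025]
tool_rot: [[-0.059, 0.998, 0.0], [0.998, 0.059, -0.0], [-0.0, 0.0, -1.0]]
ft_force: [-0.4, -0.3, 0.4]
grip_width: 0.0848
```

>>> {"method": "arm_command", "body": {
  "rows": "0 0 0 0 0 0 0; 0 0 0 0 0 0 0; 0 0 0 0 0 0 0; 0 0 0 -20 0 0 0; 0 0 0 -35 0 0 0"
}}

```text
time_s: 35.87
position: [0.5675, -0.3543, 0.0544]
tool_rot: [[-0.059, 0.998, -0.006], [0.998, 0.059, 0.005], [0.006, -0.006, -1.0]]
ft_force: [-0.2, -0.7, -0.4]
grip_width: 0.0853
```

>>> {"method": "arm_command", "body": {
  "rows": "0 0 0 -40 0 0 0; 0 0 0 -40 0 0 0; 0 0 0 -40 0 0 0; 0 0 0 -25 0 0 0; 0 0 0 0 0 0 0"
}}

```text
time_s: 36.28
position: [0.5705, -0.3568, 0.2096]
tool_rot: [[-0.059, 0.998, 0.009], [0.998, 0.059, -0.008], [-0.008, 0.008, -1.0]]
ft_force: [0.5, -0.1, 0.5]
grip_width: 0.0855
```

```bash
python3 - <<'E'
from h import *
a=snap("wrist","w18");b=snap("top","t18");c=snap("side","s18")
i,j,k=a[1],b[1],c[1]
L=np.vstack([cv2.resize(i[90:300,230:410],(400,300)),cv2.resize(j[150:300,160:500],(400,300))])
r=lambda y0,y1,x0,x1:cv2.resize(k[y0:y1,x0:x1],(400,200))
R=np.vstack([r(140,195,225,335),r(330,400,220,360),r(150,300,260,560)])
cv2.imwrite("pics/f18.png",np.hstack([L,R])[:,:,::-1])
print(readout.observe()["position"],readout.observe()["ft_force"])
E
```

```text
[ 0.5688 -0.3554  0.2018] [-0.6733 -0.6211 -0.2717]
```

View pics/f18.png

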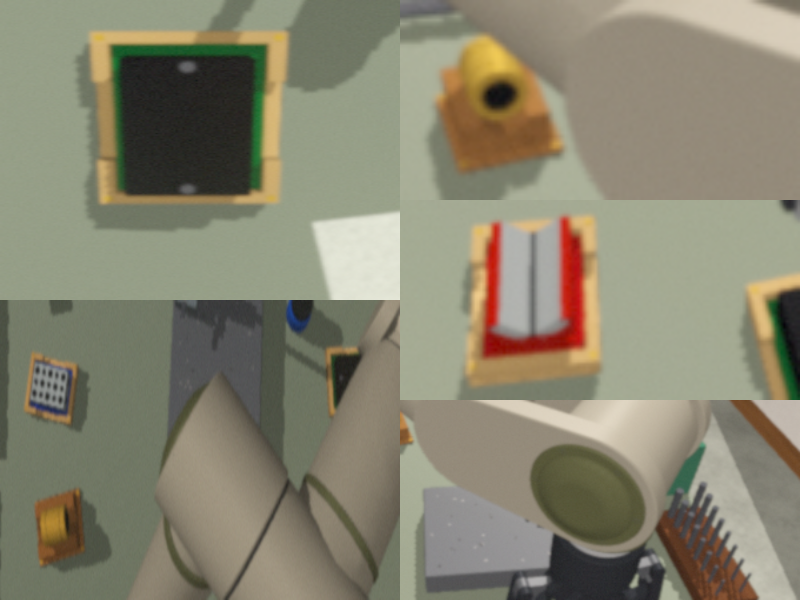

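Picture 16 (the last): all four pieces are in their homes and the plate is clear in front of the gauge. One numeric check before handing in.

```bash
python3 - <<'E'
from h import *
m=eyes.camera_model("top");im=cv2.imread("pics/t18.png")[:,:,::-1].copy()
print("bush",rect(m,mask(im,(20,120,90),(32,255,255),(180,235,240,290)),.062),"home .3731 .3063")
print("blue rim",rect(m,mask(im,(8,70,120),(22,255,255),(170,160,240,230)),.019));
print("block",rect(m,mask(im,(0,0,140),(180,55,255),(180,175,230,215)),.0354))
m=eyes.camera_model("wrist");im=cv2.imread("pics/w18.png")[:,:,::-1].copy()
print("parallel",rect(m,mask(im,(0,0,0),(180,255,60),(240,100,400,260)),.04),"rim",rect(m,mask(im,(8,70,100),(24,255,255),(240,90,400,260)),.019))
im0=cv2.imread("pics/top0.png").astype(int);i1=cv2.imread("pics/t18.png").astype(int);d=np.abs(im0-i1).max(2)
print("change jar",d[140:168,400:430].mean(),"gauge",d[95:152,305:332].mean())
E
```

```text
bush (array([0.3717, 0.306 ]), (50.2, 40.3), -78.28435707092285) home .3731 .3063
blue rim (array([0.5544, 0.3362]), (107.5, 83.3), 80.70632934570312)
block (array([0.5598, 0.3154]), (30.3, 8.7), 80.7888412475586)
parallel (array([ 0.5664, -0.3516]), (95.4, 57.3), -86.66838097572327) rim (array([ 0.567 , -0.3514]), (127.2, 89.6), -86.64759492874146)
change jar 4.445238095238095 gauge 4.442495126705653
```

```bash
python3 -c "
from rig import env;print(env.close_job())"
```

```text
the job is handed in; nothing more can be done
None
```

The job is done and handed in at about 36 s. The bush, V-block, drilled block and parallel were put away in that order, each one lowered until the wrist force showed contact before I let go.

**What the last checks showed:**
- **Bush:** it lies in the V-rest groove about 1–2 mm from its home point.
- **V-block:** groove up inside the red tray, seen in the final side-camera picture. When I let go, its centre was about 1 mm from the tray's measured centre.
- **Drilled block:** flat in the blue tray, seen in the final top-camera picture.
- **Parallel:** within 1 mm of the green tray's centre, and in line with it.
- **Height gauge and ink jar:** the before and after top pictures show no change around either.
- **Gripper:** open, and clear of everything.

**What went wrong or disagreed:**
- **First bush grasp missed:** the fingers closed on top of the bush and pressed on it with about 38 N, but it stayed in place. The fingertips were about 12 mm behind the reported TCP instead of 17 mm ahead. I corrected for that in every later grasp.
- **Bush measurement:** one wrist reading taken while the arm was still moving put the bush about 4 mm off along the groove. The final top view did not confirm it.
- **Drilled block measurement:** my last numeric check of its position picked up only part of its top, so its placing rests on the picture and on the gripper position when I let go.

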